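# Finish the firebrick shield and fire the pilot igniter

## Robot

A 7-joint arm with a two-finger parallel gripper is mounted at the origin on the work surface. World frame = base frame: x ahead of the robot, y to its left, z up, the work surface at z = 0. Lengths are in mm, angles in rad, forces in N, time in s.
With the tool pointing down it reaches from about 375 to 925 mm from the base axis. Payload 3.1 kg.
Tool frame: the origin (TCP) lies midway between the tips of the shut fingers; the grasp point (between the pads) lies 19 mm behind it; z points along the fingers, y is the line along which they close (so a half turn about z gives the same grasp; the last joint's range is limited). The gripper opens to 85 mm and grips with 20 to 120 N. Pads are 22 mm wide; open, the fingers measure 114 mm over their backs; the gripper's body (76 mm by 85 mm) begins 54 mm behind the grasp point. The pads swing forward as they close: fully open they stand 13 mm farther back than shut.
Start: joints at [-1.253, 0.383, 0.044, 1.598, -0.018, 1.161, -0.05], TCP at [262.528, 594.628, 231.269] pointing down, gripper open.
Joint ranges: [-2.61, 2.61], [-0.41, 2.15], [-1.48, 1.57], [0, 2.5], [-1.57, 4.71], [0.05, 1.97], [-2.85, 2.85]. Speed limits (rad/s): [2.79, 2.79, 3.14, 3.14, 3.14, 3.14, 3.14].

## Interface

Orientations are given as a unit quaternion [x, y, z, w].
In Python, from plant import r gives the robot as it stands.
- The arm moves only by the shell command python3 -m pendant 'ROWS' [FORCE]. ROWS is JSON, a list of rows, each a list of 5 numbers: the shift along the tool's x, y, z in mm, then the turn about the tool's z in rad, then the opening, from -1 (shut) to 1 (fully open), so that 0 is half open. A call has 1 to 20 rows; each row shifts and turns the commanded pose from where the row before left it, along the tool's axes as they then stand; what a row does not reach is not made up. A row lasts 1/10 s, in which the tool goes at most 50 mm and 8.59 degrees, less where a joint would pass 70% of its speed; a pose out of reach is approached as far as the arm can. A call with a gripper value outside its range is refused whole. The fingers move at their own pace and stop on an object; FORCE is the grip in N (left out, the last holds). Time passes only in rows, so rows that do not move let the fingers close. It gives the time, the measured TCP pose, the force, the opening and the grip force at its end, in the units of the state.
- r.get_obs(): the state, without advancing time (a new reading comes with each control period).
- r.get_image(name): name is "side" or "top"; returns the picture (384x512x3 uint8, red, green, blue); there is no depth.
- r.camera_info(name): a dict with "fovy" (degrees; the focal length in pixels is half the picture's height over the tangent of half this angle, whatever the lens; pixels are square), "cx", "cy" (the principal point, pixels), "R" (3x3) and "t" (3): a world point X has camera coordinates R X + t. Camera axes: x right, y down, z forward; pixel columns grow to the right and rows downward; lengths in mm; the calibration is good to about 2 mm. A picture is of the moment at which its call begins. camera_info takes no time and is no camera call.
- r.sign_off(): hands the job in; it is judged then, once.
The state is a dict: "time_s": time; "joint_pos": joint angles; "joint_velocities": joint speeds; "joint_torque": joint torques, N m; "tcp_pos": TCP position; "tcp_rot": TCP orientation; "contact_force": force on the tool from outside, world axes, zero at the start; "ft_torque": the same for the moment, N m; "gripper_width": finger opening in mm; "finger_force": force on a finger pad.
Only numpy, scipy, OpenCV 4.12 (cv2) and the standard library are available. Lean on these libraries where they do the work, as an engineer would, in place of code of your own. Each camera call takes 0.05 s, during which the arm holds its last target. There are 200 camera calls.

## Task

Finish the fire shield on the lead-burning hearth: clear the broken brick off the wall into the scrap tray, then on the fixed first course of firebricks lay a second course, a half brick at each end and two full bricks between them, then lay every full brick left over in a third course, each one directly above a brick of the first, so that the wall is in running bond with each brick half a length over those below, faces and ends flush and the same narrow joints. When all bricks are down, push the igniter's plunger fully down and let it spring back. Leave the tin, hammer and screwdriver where they are.

Things in the scene. Friction and masses are not known exactly. Their poses are not given: they have to be found in the camera images.
- F1_c (a point): centre of a loose full firebrick, cream, 100 x 45 x 45 mm (square section), 200 g or so; x runs along its 100 mm length. May be absent.
- F2_c (a point): centre of a loose full firebrick, cream, 100 x 45 x 45 mm (square section), 200 g or so; x runs along its 100 mm length. May be absent.
- F3_c (a point): centre of a loose full firebrick, cream, 100 x 45 x 45 mm (square section), 200 g or so; x runs along its 100 mm length. May be absent.
- F4_c (a point): centre of a loose full firebrick, cream, 100 x 45 x 45 mm (square section), 200 g or so; x runs along its 100 mm length. May be absent.
- F5_c (a point): centre of a loose full firebrick, cream, 100 x 45 x 45 mm (square section), 200 g or so; x runs along its 100 mm length. May be absent.
- H1_c (a point): centre of a loose half firebrick, cream, 48 x 45 x 45 mm, about 100 g; x runs along its 48 mm length, z is up at the start.
- H2_c (a point): centre of a loose half firebrick, cream, 48 x 45 x 45 mm, about 100 g; x runs along its 48 mm length, z is up at the start.
- hearth: fixed steel hearth plate 90 x 360 x 12 mm, carrying the mortared first course: three full bricks in a row, 308 mm long, 45 mm thick, with 4 mm joints. Origin at the centre of the plate's underside; the row runs along its y axis, centred on the origin, x is across the wall, z up. The top of the first course is 57 mm above the origin. Its place and yaw differ from start to start.
- plunger_top (a point): centre of the top of the igniter's black round plunger cap (32 mm across); it moves down with the plunger. The igniter is a fixed grey box 70 x 70 x 50 mm on a 90 mm plate, with a short brass pilot burner tube (65 mm high) on its far side from the robot; it stands past the left or the right end of the wall.
- plunger (a joint): how far the plunger is pushed in, straight down: 0 = out, 0.014 m = full stroke; a spring pushes it back, about 9 N at full stroke.
- stub_c (a point): centre (half-way up) of a loose broken piece of brick lying on top of the first course, roughly lengthways along it: 66 mm long along its x, 45 mm wide, stepped, the -x half 45 mm high and the +x half 22 mm high, about 100 g; z is up.
- tray: fixed grey open scrap tray, 140 x 150 mm (its x and y) and 40 mm high, walls and floor 4-5 mm; origin under its centre, z up; it stands beyond the end of the wall opposite the igniter.
- tin_c (a point): centre of a loose can of flux, 60 mm across, 70 mm high, beyond the wall; a bystander
- hammer: a hammer lying beyond the wall; a bystander (origin under its middle)
- screwdriver: a screwdriver lying beyond the wall; a bystander (origin under its middle)

How it is judged:
By the outcome, as a careful person would: the job done as asked, in the order asked, and still so for the second after the job is handed in, with the robot touching nothing.
Of F1, F2, F3, F4, F5 only 3 to 5 are there at a start; the rules pass over those that are not, and their reading is None.
At some moment in a run one of H1, H2 may be knocked a few centimetres aside while the robot is not near it.
Once in a run the grip may slacken for a moment while it holds something.
It also fails if it takes over 210 s, if anything falls off the work surface, if the arm or the gripper's body presses on something with over 40 N, if the wrist force passes 120 N, or if a joint passes its speed limit or range.

## Working session

There is one attempt and no reset: what is moved stays moved. The work goes in short steps, Python scripts to look and compute and a shell command to move; the robot and the scene stay as the last step left them, time stands still between calls to the robot, and variables do not carry over. Pictures are saved under pics/ and viewed, at most 14 in all, crops included, and the job is handed in when it is done.

```bash
ls; mkdir -p pics
python3 - <<'E'
from plant import r
import cv2,json
o=r.get_obs();print({k:o[k] for k in('time_s','tcp_pos','tcp_rot','gripper_width','contact_force')})
for n in('side','top'):
    print(n,r.camera_info(n)); im=r.get_image(n)
    cv2.imwrite(f'pics/{n}0.png',cv2.resize(im[:,:,::-1],(800,600),interpolation=cv2.INTER_CUBIC))
E
```

```text
pics
{'time_s': 0.0, 'tcp_pos': array([262.18895082, 593.72809816, 229.86961771]), 'tcp_rot': array([ 2.06360034e-01,  9.78475231e-01, -1.31204468e-03, -1.91072332e-04]), 'gripper_width': 85.05695824836245, 'contact_force': array([-0.32475598, -0.12116378, -0.10628741])}
side {'fovy': 50.007029369932575, 'cx': 264.4772023808476, 'cy': 192.69104514413243, 'R': array([[ 0.97007819, -0.24267642,  0.00751331],
       [-0.12771102, -0.53634339, -0.83428152],
       [ 0.20649017,  0.80835878, -0.55128748]]), 't': array([-577.86584699,  149.4076214 , 1103.41484007])}
top {'fovy': 50.65342276676491, 'cx': 256.34874466517033, 'cy': 190.7528224719454, 'R': array([[ 0.01426947, -0.99987458, -0.00687055],
       [-0.99329161, -0.01338628, -0.114859  ],
       [ 0.11475262,  0.00846343, -0.99335805]]), 't': array([  14.07390529,  577.26304541, 1187.43265024])}
```

View pics/top0.png

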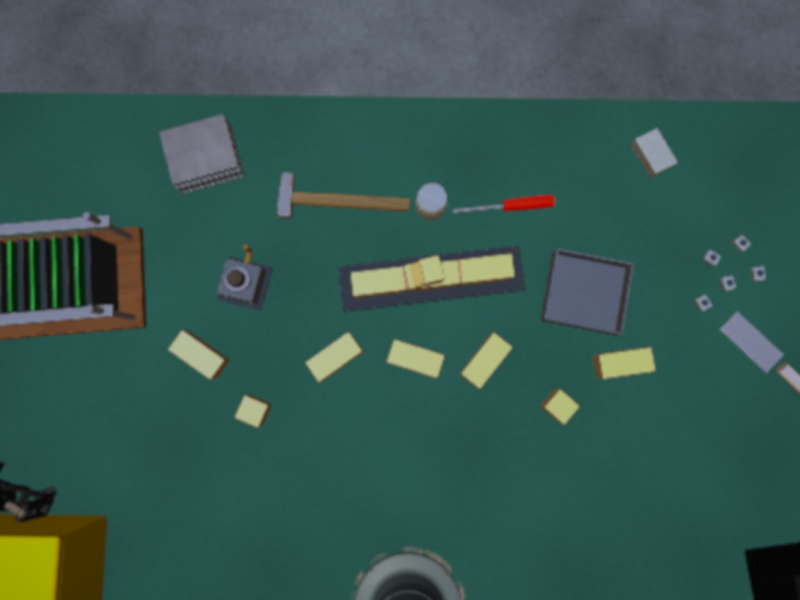

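View pics/side0.png

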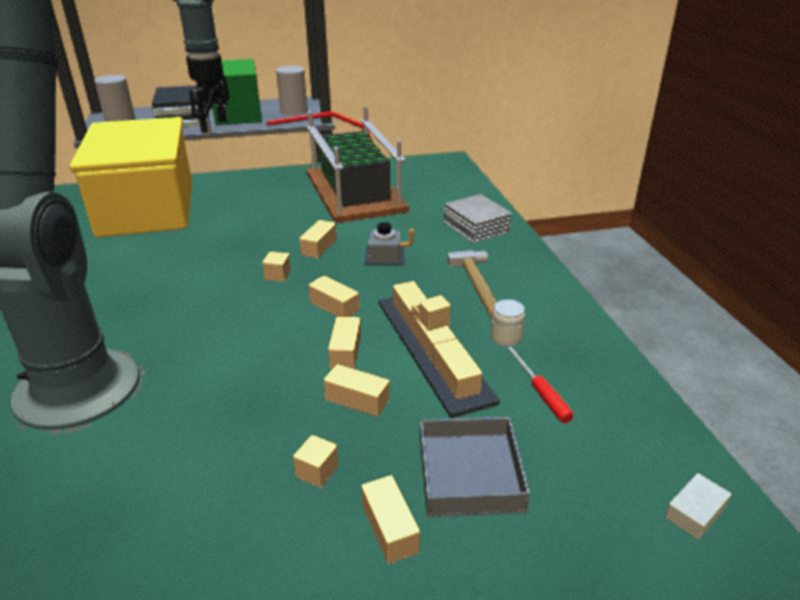

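The top view shows five full bricks, two halves at about (252,411) and (561,406), the stub on the wall at (425,272), the igniter at left (238,280) and the tray at right (588,292). That gives two full bricks for course 2 and three for course 3.

```bash
cat > h.py <<'E'
from plant import r
import numpy as np, cv2
def look(n='top'): return r.get_image(n)
def proj(n,X):
    c=r.camera_info(n); f=192/np.tan(np.radians(c['fovy']/2)); p=np.atleast_2d(X)@np.array(c['R']).T+c['t']
    return np.c_[f*p[:,0]/p[:,2]+c['cx'], f*p[:,1]/p[:,2]+c['cy']]
def unproj(n,uv,z):
    c=r.camera_info(n); f=192/np.tan(np.radians(c['fovy']/2)); uv=np.atleast_2d(uv)
    R=np.array(c['R']); C=-R.T@c['t']; d=np.c_[(uv[:,0]-c['cx'])/f,(uv[:,1]-c['cy'])/f,np.ones(len(uv))]@R
    return C+d*((z-C[2])/d[:,2])[:,None]
# world-rectified top view at height z, s px/mm; returns image + fn px->world
def rect(im,z,box,s=2,n='top'):
    x0,x1,y0,y1=box; P=np.array([[x0,y0,z],[x1,y0,z],[x1,y1,z],[x0,y1,z]],float)
    dst=np.array([[(y1-p[1])*s,(x1-p[0])*s] for p in P],np.float32)
    H=cv2.getPerspectiveTransform(proj(n,P).astype(np.float32),dst)
    return cv2.warpPerspective(im,H,(int((y1-y0)*s),int((x1-x0)*s)),flags=cv2.INTER_CUBIC),(lambda q:(x1-(q[1]+0.0)/s,y1-(q[0]+0.0)/s))
def mask(w): # bright cream = top faces
    w=w.astype(int); return (((w[...,0]-w[...,2])>35)&(w[...,0]>TH)&(w[...,1]>TH-10)).astype(np.uint8)
TH=165
def bricks(im,z,box,s=2):
    w,fw=rect(im,z,box,s); m=mask(w); out=[]
    for c in cv2.findContours(m,cv2.RETR_EXTERNAL,cv2.CHAIN_APPROX_NONE)[0]:
        if cv2.contourArea(c)<800*s*s: continue
        M=cv2.moments(c); cx,cy=M['m10']/M['m00'],M['m01']/M['m00']
        (rx,ry),(a,b),_=R=cv2.minAreaRect(c); q=cv2.boxPoints(R)
        e=q[1]-q[0] if np.linalg.norm(q[1]-q[0])>np.linalg.norm(q[2]-q[1]) else q[2]-q[1]
        X=fw((cx,cy)); X2=fw((rx,ry)); yaw=np.degrees(np.arctan2(-e[0],-e[1]))  # world angle of long axis
        mu=0.5*np.degrees(np.arctan2(2*M['mu11'],M['mu20']-M['mu02'])) ; mm=np.radians(mu); ym=np.degrees(np.arctan2(-np.cos(mm),-np.sin(mm)))
        out.append((X,X2,max(a,b)/s,min(a,b)/s,yaw%180,ym%180))
    return out,w,m
E
python3 - <<'E'
from h import *
im=look()
np.save('im0.npy',im)
np.set_printoptions(precision=1,suppress=True)
for uv in [(395,355),(380,345),(500,290),(415,357),(378,283)]: pass
o=r.get_obs()
for th in (150,165,180):
    import h; h.TH=th
    b,w,m=bricks(im,45,(250,650,-450,450)); print(th)
    for x in b: print(*[np.round(v,1) for v in x])
cv2.imwrite('pics/m.png',np.vstack([cv2.resize(w[:,:,::-1],(800,355)),cv2.cvtColor(cv2.resize(m*255,(800,240)),cv2.COLOR_GRAY2BGR)]))
print(im[228,265],im[229,280], im[176,240])
E
```

```text
150
[355.9 294.9] [359.9 299. ] 44.7 42.2 68.2 121.6
[ 376.7 -280.8] [ 376.9 -280.8] 46.5 43.1 49.4 49.2
[ 460.  -402.9] [ 459.9 -403.9] 97.8 43.2 98.8 99.9
[462.2  -7.1] [462.5  -6.9] 97.9 43.0 73.3 73.6
[462.6 144.9] [462.6 147. ] 98.1 41.0 126.9 128.6
[ 460.8 -140.7] [ 460.8 -140.7] 98.1 43.7 141.8 141.8
[622.2 -31.3] [626.7 -37. ] 308.6 52.2 97.6 96.7
165
[355.3 295.8] [359.7 299.4] 43.6 40.8 67.1 118.3
[ 376.6 -280.9] [ 376.8 -281.1] 44.4 40.9 48.8 47.6
[ 460.  -403.3] [ 459.8 -403.9] 95.6 40.9 98.9 99.6
[462.3  -6.7] [462.4  -6.8] 96.0 40.9 73.4 73.5
[462.8 145.6] [462.9 147.3] 96.4 39.8 127.2 128.5
[ 460.8 -140.8] [ 460.8 -140.8] 96.0 41.5 141.8 141.8
[609.   65.2] [609.1  65.1] 100.0 42.2 97.6 97.9
[629.9 -83. ] [632.6 -87. ] 206.9 49.2 95.9 93.4
180
[355.  297.6] [359.7 299.6] 38.3 35.5 68.2 108.2
[ 376.8 -280.6] [ 376.5 -280.9] 39.6 35.3 48.1 45.2
[ 458.9 -393.2] [ 459.2 -398.4] 78.4 35.2 99.2 102.9
[462.2  -6.4] [462.3  -6.6] 91.7 37.0 73.4 73.4
[463.3 146.9] [463.4 148. ] 92.1 36.7 126.9 128.0
[ 460.6 -140.7] [ 460.7 -140.9] 92.0 36.8 141.7 141.8
[608.7  65.8] [608.8  65.5] 96.8 38.1 97.4 97.5
[ 633.9 -137.6] [ 634.3 -140.2] 96.0 36.0 94.6 93.8
[630.  -52.3] [629.2 -50.3] 76.3 40.4 84.0 80.3
[183 190 136] [183 190 132] [183 191 139]
```

View pics/m.png

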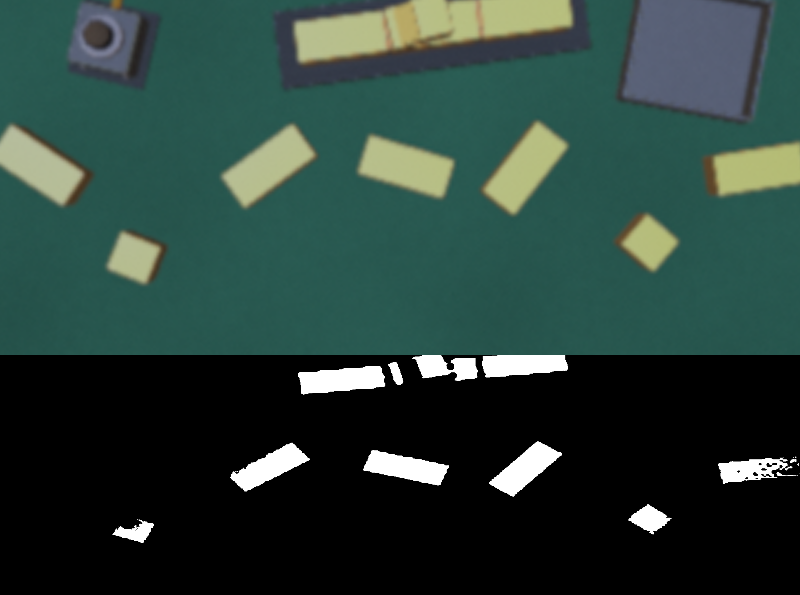

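The mask is too strict on the left-hand bricks. I'll threshold on red instead and measure the wall plus the stub's raised half at their own heights.

```bash
cat >> h.py <<'E'
def mask(w): return (w[...,0]>TH).astype(np.uint8)
TH=118
E
python3 - <<'E'
from h import *
import h
im=np.load('im0.npy')
print('side R', im[235:242,165:173,0].tolist()[3])
for th in(112,125,140):
    h.TH=th; b,w,m=bricks(im,45,(250,550,-480,480)); print(th)
    for x in b: print(*[np.round(v,1) for v in x])
h.TH=125
b,w,m=bricks(im,57,(550,700,-230,180)); print('wall')
for x in b: print(*[np.round(v,1) for v in x])
w2,_=rect(im,102,(550,690,-100,60),5)
cv2.imwrite('pics/stub.png',w2[:,:,::-1])
tr=proj('top',[[0,0,0]]);
for uv in[(555,250),(632,263),(622,333),(543,320)]: print(unproj('top',np.array(uv)*.64,40))
print('plunger',unproj('top',np.array((237,278))*.64,60))
E
```

```text
side R [38, 38, 38, 38, 38, 38, 39, 38]
112
[359.8 299.5] [359.8 299.5] 50.1 47.0 68.0 70.6
[ 376.9 -280.4] [ 377.1 -280.3] 51.3 47.3 49.5 51.1
[ 459.9 -403.9] [ 459.8 -403.7] 103.0 47.0 98.9 99.0
[462.3  -6.6] [462.4  -6.7] 101.8 47.0 73.3 73.5
[464.  408.3] [464.  408.3] 102.1 47.1 56.3 56.4
[463.4 147.9] [463.3 147.8] 101.9 47.3 126.5 126.5
[ 460.8 -140.6] [ 460.9 -140.6] 102.0 47.5 141.8 141.8
125
[359.8 299.6] [359.7 299.5] 48.7 45.6 67.8 69.5
[ 376.8 -280.6] [ 376.9 -280.6] 49.6 45.9 49.4 49.4
[ 459.9 -404. ] [ 459.8 -403.9] 101.4 45.9 98.8 99.0
[462.3  -6.6] [462.3  -6.7] 100.4 45.7 73.3 73.5
[464.  408.3] [464.  408.3] 100.7 45.7 56.4 56.4
[463.4 147.9] [463.3 147.8] 100.6 46.1 126.5 126.5
[ 460.9 -140.7] [ 460.9 -140.7] 100.9 46.2 141.8 141.8
140
[359.8 299.6] [359.8 299.6] 47.0 44.0 68.2 69.2
[ 376.7 -280.7] [ 376.9 -280.8] 47.9 44.3 49.5 48.6
[ 459.9 -404.1] [ 459.8 -404. ] 99.7 44.4 98.8 99.0
[462.3  -6.7] [462.4  -6.8] 99.0 44.2 73.4 73.4
[464.  408.4] [464.  408.4] 99.2 44.2 56.3 56.4
[463.4 147.9] [463.4 147.8] 99.3 44.6 126.6 126.5
[ 460.8 -140.7] [ 460.8 -140.7] 99.4 44.7 141.8 141.8
wall
[622.1 -36.5] [626.6 -36.2] 309.0 58.6 97.6 97.5
[[ 673.54494371 -274.54182921   40.        ]]
[[ 650.06829251 -421.97594184   40.        ]]
[[ 515.12026012 -399.32953601   40.        ]]
[[ 537.81821642 -249.87624342   40.        ]]
plunger [[607.97612054 332.08675525  60.        ]]
```

View pics/stub.png

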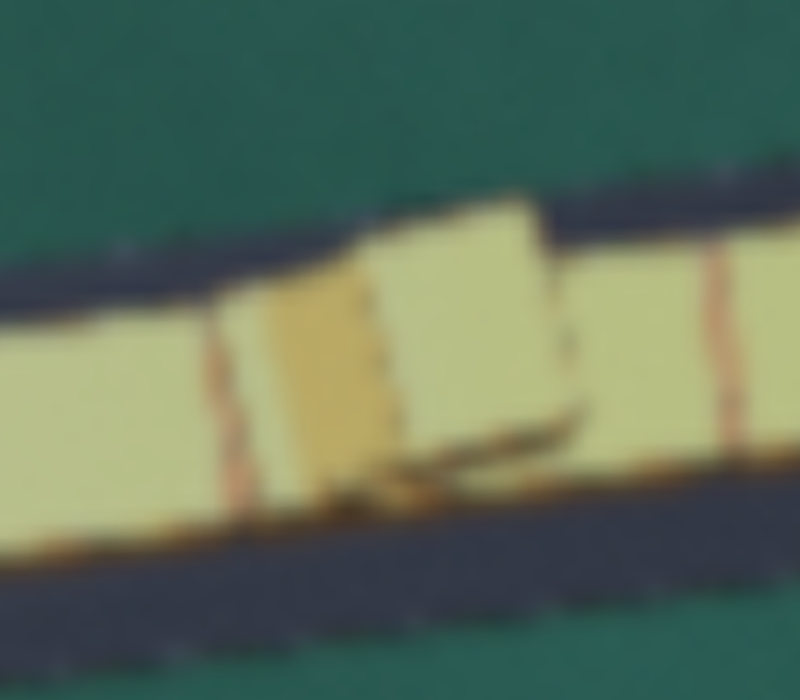

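```bash
cat >> h.py <<'E'
from scipy.spatial.transform import Rotation as Ro
def plan(x,y,z,ty,o=None):
    """turn (rad about tool z) first, then shift in the turned tool frame; ty = world angle of tool y, deg (mod 180, nearest radial)"""
    o=o or r.get_obs(); R=Ro.from_quat(o['tcp_rot']).as_matrix(); p=np.array(o['tcp_pos'])
    cur=np.degrees(np.arctan2(R[1,1],R[0,1])); rad=np.degrees(np.arctan2(y,x))
    ty=rad+((ty-rad+90)%180-90); turn=-np.radians((ty-cur+180)%360-180)
    c=np.radians(ty); tx=np.array([-np.sin(c),np.cos(c)]); tyv=np.array([np.cos(c),np.sin(c)])
    d=np.array([x,y,z])-p; print('t %.1f tcp %s yaw %.1f | turn %.3f (%.1f rows) shift x %.1f y %.1f z %.1f'%(o['time_s'],np.round(p,1),cur,turn,abs(turn)/.15,d[:2]@tx,d[:2]@tyv,-d[2]), 'w %.1f'%o['gripper_width'],'F',np.round(o['contact_force'],1))
E
python3 - <<'E'
from h import *
plan(624.4,-33,220,12.6)
plan(624.4,-33,220,12.6)
E
```

```text
t 0.1 tcp [262.2 593.9 230.2] yaw 66.2 | turn 0.935 (6.2 rows) shift x -690.8 y 216.7 z 10.2 w 85.5 F [-0.2  0.1 -0.3]
t 0.1 tcp [262.2 593.9 230.2] yaw 66.2 | turn 0.935 (6.2 rows) shift x -690.8 y 216.7 z 10.2 w 85.5 F [-0.2  0.1 -0.3]
```

```bash
python3 -m pendant '[[0,0,0,0.134,1],[0,0,0,0.134,1],[0,0,0,0.134,1],[0,0,0,0.134,1],[0,0,0,0.134,1],[0,0,0,0.134,1],[0,0,0,0.131,1],[-46,14.4,1,0,1],[-46,14.4,1,0,1],[-46,14.4,1,0,1],[-46,14.4,1,0,1],[-46,14.4,1,0,1],[-46,14.4,1,0,1],[-46,14.4,1,0,1],[-46,14.4,1,0,1],[-46,14.4,1,0,1],[-46,14.4,1,0,1]]' 60
python3 - <<'E'
from h import *
plan(624.4,-33,140,12.6)
E
```

```text
time_s: 1.85
tcp_pos: [503.8, 175.3, 221.2]
tcp_rot: [0.625, 0.781, 0.0, -0.0]
contact_force: [1.0, 0.4, 0.6]
gripper_width: 85.6
finger_force: 0.0
t 1.9 tcp [503.8 175.3 221.2] yaw 12.6 | turn 0.000 (0.0 rows) shift x -229.6 y 72.2 z 81.2 w 85.6 F [1.  0.4 0.6]
```

```bash
python3 -m pendant '[[-46,14.4,0,0,1],[-46,14.4,0,0,1],[-46,14.4,0,0,1],[-46,14.4,0,0,1],[-46,14.4,1,0,1],[0,0,40,0,1],[0,0,40,0,1],[0,0,0,0,1]]'
python3 - <<'E'
from h import *
plan(624.4,-33,61,12.6)
E
```

```text
time_s: 2.65
tcp_pos: [618.3, -31.3, 133.7]
tcp_rot: [0.625, 0.78, -0.005, -0.005]
contact_force: [-1.0, 0.1, -0.8]
gripper_width: 85.4
finger_force: 0.0
t 2.6 tcp [618.3 -31.3 133.7] yaw 12.6 | turn -0.000 (0.0 rows) shift x -3.0 y 5.6 z 72.7 w 85.4 F [-1.   0.1 -0.8]
```

```bash
python3 -m pendant '[[0,0,0,0,1],[0,0,0,0,1],[0,0,0,0,1]]'
python3 - <<'E'
from h import *
plan(624.4,-33,61,12.6)
im=look('side');cv2.imwrite('pics/s1.png',cv2.resize(im[120:260,180:390,::-1],(780,520),interpolation=cv2.INTER_CUBIC))
E
```

```text
time_s: 2.95
tcp_pos: [625.9, -31.3, 143.0]
tcp_rot: [0.625, 0.781, 0.002, 0.002]
contact_force: [0.2, 0.4, 0.4]
gripper_width: 85.5
finger_force: 0.0
t 3.0 tcp [625.9 -31.3 143. ] yaw 12.6 | turn 0.001 (0.0 rows) shift x -1.4 y -1.8 z 82.0 w 85.5 F [0.2 0.4 0.4]
```

View pics/s1.png

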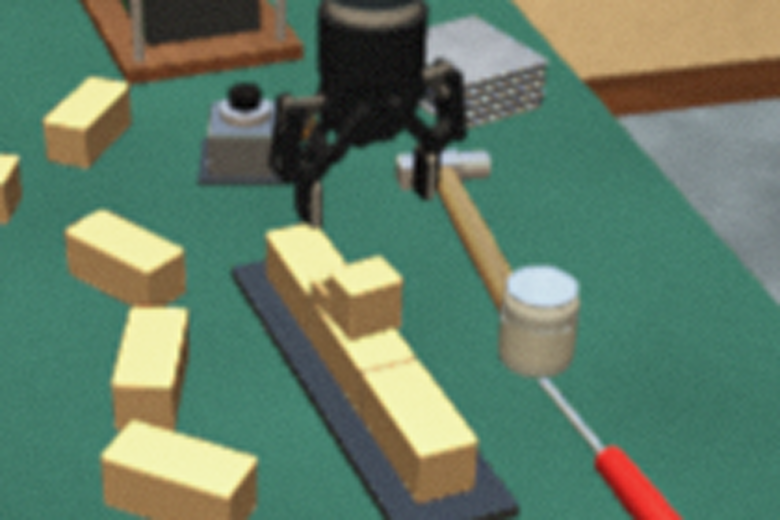

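The open gripper straddles the wall directly above the stub's tall half, with its closing axis across the wall. Descending to grip.

```bash
python3 -m pendant '[[-0.7,-0.9,27,0,1],[-0.7,-0.9,27,0,1],[0,0,27,0,1],[0,0,0,0,1],[0,0,0,0,1],[0,0,0,0,-1],[0,0,0,0,-1],[0,0,0,0,-1],[0,0,0,0,-1],[0,0,0,0,-1],[0,0,0,0,-1]]' 60
python3 - <<'E'
from h import *
plan(594,-336,61,10)
E
```

```text
time_s: 4.1
tcp_pos: [624.1, -33.4, 61.1]
tcp_rot: [0.625, 0.78, 0.001, 0.001]
contact_force: [-0.1, 0.0, 6.9]
gripper_width: 44.4
finger_force: 61.8
t 4.1 tcp [624.1 -33.4  61.1] yaw 12.6 | turn 0.046 (0.3 rows) shift x -292.7 y -82.2 z 0.1 w 44.4 F [-0.1  0.   6.9]
```

```bash
python3 -m pendant '[[0,0,-40,0,-1],[0,0,-40,0,-1],[0,0,-20,0,-1],[-40,-11,0,0,-1],[-42,-12,0,0,-1],[-42,-12,0,0,-1],[-42,-12,0,0,-1],[-42,-12,0,0,-1],[-42,-12,0,0,-1],[-42,-11,0,0,-1],[0,0,0,0.13,-1],[0,0,0,0.13,-1],[0,0,0,0.13,-1],[0,0,0,0,-1],[0,0,0,0,-1]]'
python3 - <<'E'
from h import *
plan(594,-336,14,-10)
E
```

```text
time_s: 5.6
tcp_pos: [605.9, -335.7, 158.6]
tcp_rot: [0.764, 0.646, -0.0, -0.001]
contact_force: [0.1, 0.0, -1.2]
gripper_width: 44.5
finger_force: 61.6
t 5.6 tcp [ 605.9 -335.7  158.6] yaw -9.6 | turn 0.008 (0.1 rows) shift x -2.3 y -11.6 z 144.6 w 44.5 F [ 0.1  0.  -1.2]
```

```bash
python3 -m pendant '[[-2,-4,40,0,-1],[-4,-4,40,0,-1],[-4,-4,40,0,-1],[0,0,17,0,-1],[0,0,7,0,-1],[0,0,0,0,-1],[0,0,0,0,-1],[0,0,0,0,0.4],[0,0,0,0,0.4],[0,0,0,0,0.4],[0,0,-40,0,0.4],[0,0,-40,0,0.6],[0,0,-40,0,1],[0,0,-40,0,1],[0,0,0,0,1],[0,0,0,0,1]]'
python3 - <<'E'
from h import *
import h
im=look(); np.save('im1.npy',im)
for th in (125,135):
    h.TH=th
    for x in bricks(im,57,(550,700,-230,180))[0]: print('wall',*[np.round(v,1) for v in x])
    for x in bricks(im,45,(250,550,-480,480))[0]: print(*[np.round(v,1) for v in x])
plan(459.9,-404,100,9)
cv2.imwrite('pics/t1.png',cv2.resize(im[120:290,80:460,::-1],(800,358),interpolation=cv2.INTER_CUBIC))
E
```

```text
time_s: 7.2
tcp_pos: [593.5, -344.7, 177.4]
tcp_rot: [0.765, 0.644, 0.001, 0.002]
contact_force: [-0.4, -0.4, -0.8]
gripper_width: 85.7
finger_force: 0.0
wall [620.8 -36.8] [620.7 -36.9] 309.1 46.9 97.6 97.6
[359.8 299.6] [359.8 299.5] 48.7 45.7 68.2 69.3
[462.3  -6.7] [462.3  -6.7] 100.5 45.7 73.3 73.5
[464.  408.3] [464.  408.3] 100.7 45.9 56.3 56.4
[463.4 147.9] [463.4 147.8] 100.8 46.1 126.5 126.5
[ 460.9 -140.7] [ 460.9 -140.7] 100.9 46.3 141.8 141.8
wall [620.8 -36.7] [620.7 -36.9] 307.9 45.9 97.6 97.6
[359.8 299.6] [359.8 299.6] 47.5 44.6 68.0 68.9
[462.3  -6.7] [462.4  -6.8] 99.5 44.8 73.4 73.5
[464.  408.4] [464.  408.3] 99.8 44.8 56.3 56.4
[463.4 147.9] [463.4 147.8] 99.8 45.2 126.5 126.5
[ 460.8 -140.7] [ 460.9 -140.8] 99.9 45.3 141.8 141.8
t 7.2 tcp [ 592.5 -343.8  175.3] yaw -9.7 | turn -0.327 (2.2 rows) shift x -38.8 y -140.4 z 75.3 w 85.3 F [-0.2 -0.4 -1.1]
```

View pics/t1.png

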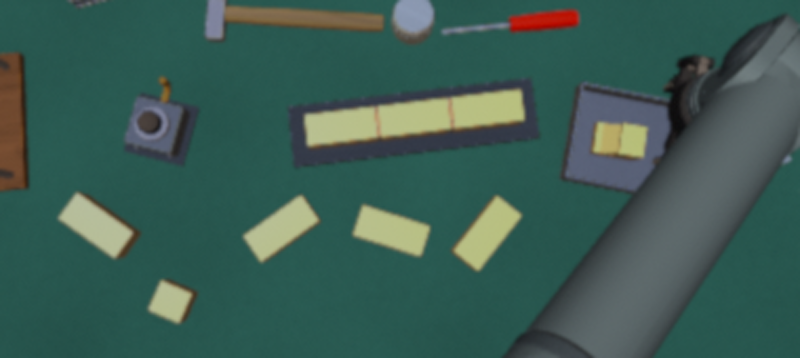

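```bash
sed -i "s/def bricks(im,z,box,s=2):/def bricks(im,z,box,s=2,n='top'):/; s/rect(im,z,box,s);/rect(im,z,box,s,n);/" h.py
python3 - <<'E'
from h import *
import h
im=look('side')
h.TH=195
b,w,m=bricks(im,45,(300,500,-460,460),2,'side')
for x in b: print(*[np.round(v,1) for v in x])
print(w[200:202,::60,0])
plan(376.8,-280.6,100,-40.6)
E
```

```text
[361.1 297.4] [360.8 297. ] 54.5 46.3 67.5 74.6
[ 377.6 -282.9] [ 377.7 -282.8] 49.8 45.7 49.1 52.9
[ 460.7 -406. ] [ 460.7 -406. ] 101.0 45.3 98.7 98.6
[463.5  -8.4] [463.8  -8.4] 106.1 45.4 73.4 73.7
[ 459.3 -141.5] [ 461.7 -141.9] 101.7 49.6 141.6 136.7
[463.  147.1] [464.3 146.3] 103.3 48.5 126.0 122.6
[463.8 405.1] [464.7 406.3] 106.2 47.1 56.6 59.2
[[ 70  73  71  67  67  67  69  69  69  67  68  70  71  69  72  69  71  72
   71  70  71  69  70  66  62 232 119  64  69  69  66]
 [ 71  73  71  67  67  66  70  69  70  66  67  71  71  69  72  70  71  72
   71  70  71  68  69  66  62 237 119  64  70  69  66]]
t 7.3 tcp [ 592.  -343.2  174.1] yaw -9.7 | turn 0.539 (3.6 rows) shift x -92.5 y -204.1 z 74.1 w 85.4 F [-0.8 -0.1 -0.4]
```

```bash
python3 -m pendant '[[0,0,0,0.135,1],[0,0,0,0.135,1],[0,0,0,0.135,1],[0,0,0,0.135,1],[-18,-40,0,0,1],[-18,-40,0,0,1],[-18,-40,5,0,1],[-19,-41,25,0,1],[-19,-42,25,0,1],[0,0,20,0,1],[0,0,0,0,1],[0,0,0,0,1],[0,0,0,0,1]]'
python3 - <<'E'
from h import *
plan(376.8,-280.6,4,-40.6)
E
```

```text
time_s: 8.6
tcp_pos: [384.4, -283.7, 103.4]
tcp_rot: [0.909, 0.418, 0.0, 0.002]
contact_force: [-0.3, 0.4, 0.3]
gripper_width: 85.4
finger_force: 0.0
t 8.6 tcp [ 384.4 -283.7  103.4] yaw -40.6 | turn -0.000 (0.0 rows) shift x -2.7 y -7.8 z 99.4 w 85.4 F [-0.3  0.4  0.3]
```

```bash
python3 -m pendant '[[-1.4,-3.9,25,0,1],[-1.3,-3.9,25,0,1],[0,0,25,0,1],[0,0,15,0,1],[0,0,9,0,1],[0,0,0,0,1],[0,0,0,0,1],[0,0,0,0,1]]'
python3 - <<'E'
from h import *
plan(376.8,-280.6,4,-40.6)
E
```

```text
time_s: 9.4
tcp_pos: [375.7, -280.2, 4.2]
tcp_rot: [0.909, 0.417, 0.001, 0.001]
contact_force: [-0.1, 0.0, 0.7]
gripper_width: 85.8
finger_force: 0.0
t 9.4 tcp [ 375.7 -280.2    4.2] yaw -40.7 | turn -0.001 (0.0 rows) shift x 0.4 y 1.1 z 0.2 w 85.8 F [-0.1  0.   0.7]
```

```bash
python3 -m pendant '[[0.4,0,0,0,-1],[0,0,0,0,-1],[0,0,0,0,-1],[0,0,0,0,-1],[0,0,0,0,-1],[0,0,0,0,-1],[0,0,0,0,-1],[0,0,-40,0,-1],[0,0,-45,0,-1],[0,0,-45,0,-1],[0,0,-45,0,-1],[0,0,0,-0.14,-1],[0,0,0,-0.14,-1],[0,0,0,-0.14,-1],[0,0,0,-0.14,-1],[0,0,0,-0.14,-1],[0,0,0,-0.142,-1],[0,0,0,0,-1]]' 60
python3 - <<'E'
from h import *
plan(637.9,-165.7,100,7.6)
E
```

```text
time_s: 11.2
tcp_pos: [373.8, -278.6, 177.5]
tcp_rot: [0.659, 0.752, -0.0, -0.001]
contact_force: [0.5, 0.5, -1.2]
gripper_width: 44.2
finger_force: 61.8
t 11.2 tcp [ 373.8 -278.6  177.5] yaw 7.5 | turn -0.001 (0.0 rows) shift x 77.0 y 276.7 z 77.5 w 44.2 F [ 0.5  0.5 -1.2]
```

```bash
python3 -m pendant '[[11,39,0,0,-1],[11,39,0,0,-1],[11,39,0,0,-1],[11,39,0,0,-1],[11,40,0,0,-1],[11,40,0,0,-1],[11,40,20,0,-1],[0,0,35,0,-1],[0,0,20,0,-1],[0,0,0,0,-1],[0,0,0,0,-1],[0,0,0,0,-1],[0,0,0,0,-1]]'
python3 - <<'E'
from h import *
plan(637.9,-165.7,62,7.6)
E
```

```text
time_s: 12.5
tcp_pos: [639.3, -167.2, 105.2]
tcp_rot: [0.659, 0.752, 0.001, 0.001]
contact_force: [0.1, -0.2, -0.8]
gripper_width: 44.3
finger_force: 61.9
t 12.5 tcp [ 639.3 -167.2  105.2] yaw 7.5 | turn -0.002 (0.0 rows) shift x 1.7 y -1.2 z 43.2 w 44.3 F [ 0.1 -0.2 -0.8]
```

```bash
python3 -m pendant '[[1.7,-1.2,20,-0.002,-1],[0,0,15,0,-1],[0,0,7,0,-1],[0,0,0,0,-1],[0,0,0,0,-1],[0,0,0,0,-1],[0,0,0,0,-1]]'
python3 - <<'E'
from h import *
import h
plan(637.9,-165.7,61,7.6)
im=look(); h.TH=130
for x in bricks(im,102,(550,720,-260,-100),4)[0]: print(*[np.round(v,1) for v in x])
cv2.imwrite('pics/t2.png',cv2.resize(rect(im,102,(550,720,-260,180),2)[0][...,::-1],(660,255)))
E
```

```text
time_s: 13.2
tcp_pos: [636.9, -165.0, 61.3]
tcp_rot: [0.658, 0.753, 0.0, 0.0]
contact_force: [-0.0, -0.2, -1.0]
gripper_width: 44.3
finger_force: 62.1
t 13.2 tcp [ 636.9 -165.    61.3] yaw 7.7 | turn 0.001 (0.0 rows) shift x -0.8 y 0.9 z 0.3 w 44.3 F [-0.  -0.2 -1. ]
```

View pics/t2.png

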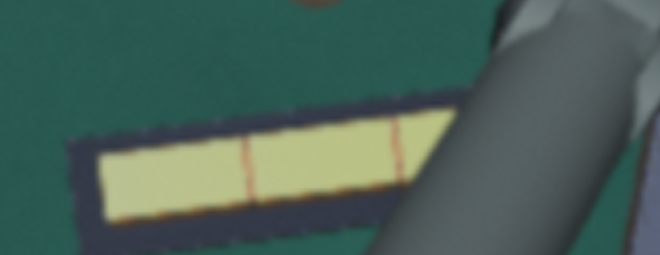

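The arm hides the wall's right end. Setting the brick down, releasing, and backing off to measure.

```bash
python3 -m pendant '[[-0.3,0.3,1,0,-1],[0,0,0.5,0,-1],[0,0,0,0,-1]]'; python3 -m pendant '[[0,0,0,0,0.3],[0,0,0,0,0.5],[0,0,0,0,0.6],[0,0,-40,0,1],[0,0,-40,0,1],[0,0,-40,0,1],[-25,-40,0,0,1],[-25,-40,0,0,1],[-25,-40,0,0,1],[-25,-40,0,0,1],[0,0,0,0,1]]'
python3 - <<'E'
from h import *
import h
im=look(); np.save('im2.npy',im)
for th in(125,135):
  h.TH=th
  for x in bricks(im,102,(550,720,-260,-100),4)[0]: print(*[np.round(v,1) for v in x])
cv2.imwrite('pics/t3.png',cv2.resize(rect(im,102,(550,720,-260,180),2)[0][...,::-1],(660,255)))
plan(459.9,-404,100,9)
E
```

```text
time_s: 13.55
tcp_pos: [637.1, -165.0, 60.9]
tcp_rot: [0.658, 0.753, 0.0, -0.001]
contact_force: [-2.5, 1.3, 6.2]
gripper_width: 44.1
finger_force: 62.8
time_s: 14.65
tcp_pos: [484.1, -292.9, 180.1]
tcp_rot: [0.663, 0.748, -0.002, -0.0]
contact_force: [0.0, 0.5, 0.0]
gripper_width: 85.5
finger_force: 0.0
[ 624.5 -118.5] [ 624.8 -117.4] 45.2 40.1 6.6 173.9
[ 636.1 -164.8] [ 635.9 -164.7] 50.2 46.7 98.0 104.7
[ 624.4 -118.2] [ 624.7 -117. ] 44.0 39.5 7.0 173.8
[ 636.1 -164.9] [ 636.  -164.8] 48.9 45.7 97.8 104.3
t 14.7 tcp [ 487.8 -289.7  180.1] yaw 7.1 | turn -0.033 (0.2 rows) shift x -108.5 y -45.5 z 80.1 w 85.5 F [0.9 1.1 0.2]
```

View pics/t3.png

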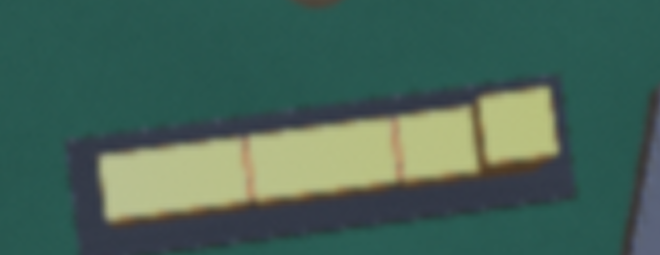

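```bash
cat >> h.py <<'E'
def avgplan(x,y,z,ty,k=5):
    P=[];
    for _ in range(k): r.get_image('top'); o=r.get_obs(); P.append(o['tcp_pos'])
    o=dict(o); o['tcp_pos']=np.mean(P,0); print('sd',np.std(P,0).round(2)); plan(x,y,z,ty,o)
E
python3 -m pendant '[[25,40,0,0,1],[25,40,0,0,1],[25,40,0,0,1],[25,40,0,0,1],[0,0,0,0,1],[0,0,20,0,1],[0,0,20,0,1],[0,0,0,0,1],[0,0,0,0,1],[0,0,0,0,1]]'
python3 - <<'E'
from h import *
avgplan(637,-165,61,7.6)
E
```

```text
time_s: 15.7
tcp_pos: [638.1, -165.3, 140.8]
tcp_rot: [0.658, 0.753, 0.0, 0.001]
contact_force: [-0.8, -0.3, 1.2]
gripper_width: 85.2
finger_force: 0.0
sd [0.19 0.05 0.19]
t 15.9 tcp [ 638.  -165.5  140.9] yaw 7.7 | turn 0.001 (0.0 rows) shift x 0.6 y -0.9 z 79.9 w 85.5 F [ 0.7 -0.   0.2]
```

```bash
python3 -m pendant '[[0.6,-0.9,30,0,1],[0,0,30,0,1],[0,0,20,0,1],[0,0,0,0,1],[0,0,0,0,1],[0,0,0,0,-1],[0,0,0,0,-1],[0,0,0,0,-1],[0,0,0,0,-1],[0,0,0,0,-1],[0,0,0,0,-1],[0,0,-4,0,-1],[-1.2,1.8,0,0,-1],[0,0,0,0,-1],[0,0,0,0,-1],[0,0,0,0,-1],[0,0,3,0,-1],[0,0,1.3,0,-1],[0,0,0,0,-1],[0,0,0,0,-1]]' 40
python3 - <<'E'
from h import *
avgplan(638.9,-165.9,61,7.6,3)
E
```

```text
time_s: 17.95
tcp_pos: [638.5, -165.9, 61.3]
tcp_rot: [0.658, 0.753, 0.001, -0.0]
contact_force: [-3.0, 2.0, 7.3]
gripper_width: 44.7
finger_force: 42.5
sd [0.01 0.01 0.03]
t 18.1 tcp [ 638.5 -165.8   61.2] yaw 7.7 | turn 0.001 (0.0 rows) shift x -0.1 y 0.4 z 0.2 w 44.4 F [-3.   2.3  7.2]
```

```bash
python3 -m pendant '[[0,0,0,0,0.3],[0,0,0,0,0.5],[0,0,0,0,0.6],[0,0,-40,0,1],[0,0,-40,0,1],[0,0,-40,-0.022,1],[-30,-30,0,0,1],[-30,-30,0,0,1],[-30,-30,0,0,1],[-30,-30,0,0,1],[-30,-30,0,0,1],[-30,-30,0,0,1],[-31,-31,20,0,1],[0,0,40,0,1],[0,0,0,0,1],[0,0,0,0,1],[0,0,0,0,1],[0,0,0,0,1]]'
python3 - <<'E'
from h import *
import h
im=look(); np.save('im3.npy',im)
h.TH=130
for x in bricks(im,102,(550,720,-260,-100),4)[0]: print(*[np.round(v,1) for v in x])
plan(460.9,-404.2,4,8.9)
E
```

```text
time_s: 19.9
tcp_pos: [464.7, -406.9, 121.2]
tcp_rot: [0.649, 0.761, 0.0, 0.002]
contact_force: [-0.2, -0.4, 0.4]
gripper_width: 85.3
finger_force: 0.0
[ 624.5 -118.8] [ 624.8 -117.6] 44.3 41.3 7.7 173.4
[ 637.6 -165.6] [ 637.4 -165.4] 49.4 46.2 97.8 94.0
t 19.9 tcp [ 464.4 -406.9  121.1] yaw 9.1 | turn 0.003 (0.0 rows) shift x 3.2 y -3.1 z 117.1 w 85.3 F [ 0.3 -0.5 -1.2]
```

```bash
python3 -m pendant '[[3.2,-3.1,35,0.003,1],[0,0,40,0,1],[0,0,30,0,1],[0,0,12,0,1],[0,0,0,0,1],[0,0,0,0,1],[0,0,0,0,1]]' 70
python3 - <<'E'
from h import *
plan(460.9,-404.2,4,8.9)
E
```

```text
time_s: 20.65
tcp_pos: [461.4, -404.4, 15.1]
tcp_rot: [0.65, 0.76, 0.006, 0.0]
contact_force: [-21.3, 20.8, 66.0]
gripper_width: 84.9
finger_force: 32.6
t 20.6 tcp [ 461.4 -404.4   15.1] yaw 8.9 | turn 0.001 (0.0 rows) shift x 0.2 y -0.5 z 11.1 w 84.9 F [-21.3  20.8  66. ]
```

```bash
python3 -m pendant '[[0,0,-15,0,1],[0,0,-40,0,1],[0,0,-40,0,1],[0,0,0,0,1],[0,0,0,0,1],[0,0,0,0,1]]'
python3 - <<'E'
from h import *
import h
im=look('side'); h.TH=195
for x in bricks(im,45,(350,550,-480,-340),3,'side')[0]: print(*[np.round(v,1) for v in x])
plan(460.9,-404.2,4,8.9)
cv2.imwrite('pics/s2.png',cv2.resize(im[200:384,120:360,::-1],(720,552),interpolation=cv2.INTER_CUBIC))
E
```

```text
time_s: 21.25
tcp_pos: [459.1, -403.2, 97.0]
tcp_rot: [0.651, 0.759, 0.0, -0.0]
contact_force: [-0.4, 0.1, 0.1]
gripper_width: 85.4
finger_force: 0.0
[ 460.7 -405.9] [ 460.6 -405.9] 100.9 45.0 98.7 98.6
t 21.3 tcp [ 458.7 -403.1   96.4] yaw 8.8 | turn -0.001 (0.0 rows) shift x -1.5 y 2.0 z 92.4 w 85.5 F [-0.4  0.4 -0.5]
```

View pics/s2.png

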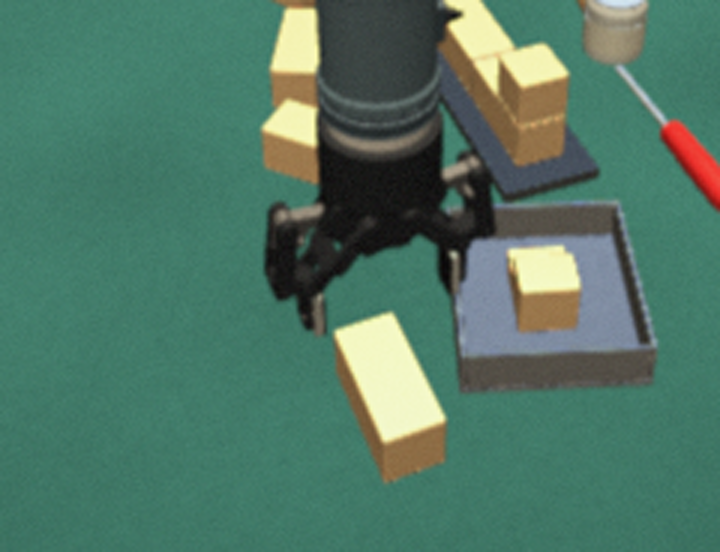

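The robot-side edge of the tray stopped the wide-open finger; the brick itself hasn't moved. I'll retry with the gripper opened to only about 62 mm and shifted 3 mm away from the tray.

```bash
python3 -m pendant '[[-1.5,-1,20,0,0.45],[0,0,20,0,0.45],[0,0,0,0,0.45],[0,0,0,0,0.45],[0,0,10,0,0.45],[0,0,10,0,0.45]]' 70
python3 - <<'E'
from h import *
plan(458,-404.2,4,8.9)
E
```

```text
time_s: 21.9
tcp_pos: [458.9, -406.5, 37.8]
tcp_rot: [0.651, 0.759, 0.0, 0.001]
contact_force: [0.4, 0.1, -0.2]
gripper_width: 61.6
finger_force: 0.0
t 21.9 tcp [ 458.9 -406.5   37.8] yaw 8.8 | turn -0.002 (0.0 rows) shift x 2.5 y -0.6 z 33.8 w 61.6 F [ 0.4  0.1 -0.2]
```

```bash
python3 -m pendant '[[2.4,-0.5,8,0,0.45],[0,0,8,0,0.45],[0,0,8,0,0.45],[0,0,8,0,0.45],[0,0,0,0,0.45],[0,0,0,0,0.45],[0,0,0,0,0.45]]' 70
python3 - <<'E'
from h import *
plan(458,-404.2,4,8.9)
E
```

```text
time_s: 22.6
tcp_pos: [457.5, -404.0, 5.8]
tcp_rot: [0.651, 0.759, -0.0, 0.0]
contact_force: [0.6, -0.4, 0.3]
gripper_width: 61.8
finger_force: 0.0
t 22.6 tcp [ 457.5 -404.     5.8] yaw 8.8 | turn -0.002 (0.0 rows) shift x -0.3 y 0.4 z 1.8 w 61.8 F [ 0.6 -0.4  0.3]
```

```bash
python3 -m pendant '[[-0.3,0,1.8,0,0.45],[0,0,0,0,-1],[0,3,0,0,-1],[0,0,0,0,-1],[0,0,0,0,-1],[0,0,0,0,-1],[0,0,-20,0,-1],[0,0,-40,0,-1],[0,0,-45,0,-1],[0,0,-45,0,-1],[0,0,-30,0.021,-1],[36,26,0,0,-1],[36,26,0,0,-1],[36,26,0,0,-1],[36,26,0,0,-1],[36,26,0,0,-1],[36,26,0,0,-1],[36,26,0,0,-1],[36,26,0,0,-1],[0,0,0,0,-1]]' 70
python3 -m pendant '[[0,0,30,0,-1],[0,0,30,0,-1],[0,0,0,0,-1],[0,0,0,0,-1],[0,0,0,0,-1]]'
python3 - <<'E'
from h import *
plan(628.6,-88.5,62,7.6)
E
```

```text
time_s: 24.6
tcp_pos: [631.9, -78.1, 181.5]
tcp_rot: [0.653, 0.757, 0.002, -0.002]
contact_force: [0.6, 1.6, -1.1]
gripper_width: 44.4
finger_force: 71.7
time_s: 25.1
tcp_pos: [629.5, -91.1, 125.1]
tcp_rot: [0.659, 0.752, 0.001, 0.001]
contact_force: [0.9, 0.3, -1.7]
gripper_width: 44.5
finger_force: 71.8
t 25.1 tcp [629.5 -91.1 125.1] yaw 7.5 | turn -0.001 (0.0 rows) shift x 2.7 y -0.6 z 63.1 w 44.5 F [ 0.9  0.3 -1.7]
```

```bash
python3 -m pendant '[[2.7,-0.6,15,-0.001,-1],[0,0,0,0,-1],[0,0,20,0,-1],[0,0,18,0,-1],[0,0,4,0,-1],[0,0,0,0,-1],[0,0,0,0,-1],[0,0,0,0,-1]]'
python3 - <<'E'
from h import *
import h
plan(628.6,-88.5,61,7.6)
im=look(); h.TH=130
for x in bricks(im,108,(550,720,-210,30),4)[0]: print(*[np.round(v,1) for v in x])
E
```

```text
time_s: 25.9
tcp_pos: [628.4, -88.2, 67.6]
tcp_rot: [0.659, 0.752, 0.0, 0.001]
contact_force: [0.4, 0.3, -2.3]
gripper_width: 44.5
finger_force: 71.8
t 25.9 tcp [628.4 -88.2  67.6] yaw 7.6 | turn 0.000 (0.0 rows) shift x -0.3 y 0.1 z 6.6 w 44.5 F [ 0.4  0.3 -2.3]
[609.4   6. ] [608.    1.5] 63.6 44.1 98.0 126.8
[ 630.9 -171.8] [ 636.1 -165.9] 46.5 45.3 97.5 135.8
```

```bash
python3 -m pendant '[[-0.3,0,4,0,-1],[0,0,2,0,-1],[0,0,0.8,0,-1],[0,0,0,0,-1],[0,0,0,0,-1]]'; python3 -m pendant '[[0,0,0,0,0.3],[0,0,0,0,0.5],[0,0,0,0,0.6],[0,0,-40,0,1],[0,0,-40,0,1],[0,0,-40,0,1],[-7,-43,0,0,1],[-7,-43,0,0,1],[-8,-43,0,0,1],[-8,-43,0,0,1],[0,0,0,-0.13,1],[0,0,0,-0.13,1],[0,0,0,-0.13,1],[0,0,20,-0.13,1],[0,0,30,-0.13,1],[0,0,20,-0.121,1],[0,0,0,0,1],[0,0,0,0,1]]'
python3 - <<'E'
from h import *
import h
plan(461.9,-140.9,4,51.8)
im=look(); h.TH=130
for x in bricks(im,102,(550,720,-260,30),4)[0]: print(*[np.round(v,1) for v in x])
cv2.imwrite('pics/t4.png',cv2.resize(rect(im,102,(550,720,-260,180),2)[0][...,::-1],(660,255)))
E
```

```text
time_s: 26.45
tcp_pos: [628.1, -88.2, 61.2]
tcp_rot: [0.659, 0.753, 0.0, -0.0]
contact_force: [-2.0, -0.4, 4.2]
gripper_width: 44.3
finger_force: 72.7
time_s: 28.25
tcp_pos: [461.0, -141.2, 110.0]
tcp_rot: [0.329, 0.944, -0.0, -0.0]
contact_force: [0.4, -0.3, 1.4]
gripper_width: 85.3
finger_force: 0.0
t 28.2 tcp [ 461.  -141.2  110. ] yaw 51.6 | turn -0.003 (0.0 rows) shift x -0.5 y 0.8 z 106.0 w 85.3 F [ 0.4 -0.3  1.4]
[624.1 -80.2] [624.  -78.1] 226.3 51.1 98.8 99.9
```

View pics/t4.png

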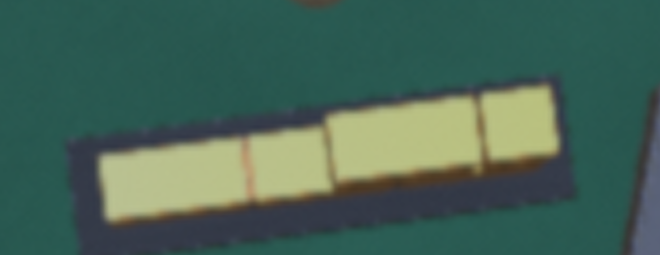

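```bash
cat >> h.py <<'E'
W=np.array([620.7,-36.8]); U=np.array([-.1323,.9912]); V=np.array([.9912,.1323])
def prof(im,z,half=16,n='top'):
    """mean red along the wall axis at height z; dark dips = joints/ends (u mm)"""
    u=np.arange(-175,175,.5); s=np.arange(-half,half+.1,2); P=W+u[:,None,None]*U+s[None,:,None]*V
    uv=proj(n,np.c_[P.reshape(-1,2),np.full(u.size*s.size,z)]).astype(np.float32)
    v=cv2.remap(im[...,0],uv[:,0].reshape(u.size,-1),uv[:,1].reshape(u.size,-1),cv2.INTER_CUBIC)
    return u,v.mean(1)
def across(im,z,u0,u1,n='top'):
    """face edges (v mm) of the stretch u0..u1 by half-level crossing"""
    u=np.arange(u0,u1,2.); s=np.arange(-40,40,.25); P=W+u[None,:,None]*U+s[:,None,None]*V
    uv=proj(n,np.c_[P.reshape(-1,2),np.full(u.size*s.size,z)]).astype(np.float32)
    v=cv2.remap(im[...,0],uv[:,0].reshape(s.size,-1),uv[:,1].reshape(s.size,-1),cv2.INTER_CUBIC).mean(1)
    g=s[v>130]; return g.min(),g.max(),(g.min()+g.max())/2
def dips(im,z):
    u,p=prof(im,z); i=[k for k in range(4,len(p)-4) if p[k]==p[k-4:k+5].min() and p[k]<p[max(0,k-14):k+15].max()-12 and p[max(0,k-14):k+15].max()>130]
    e=[float(np.round(u[k]+.5*(130-p[k])/(p[k+1]-p[k]),1)) for k in range(len(p)-1) if (p[k]-130)*(p[k+1]-130)<0]
    print('dips',[(float(u[k]),int(p[k])) for k in i],'ends',e)
E
python3 - <<'E'
from h import *
im=look()
print('z57');dips(im,57);print('z102');dips(im,102)
for a in((-150,-112),(-96,-56),(-50,-8)): print(np.round(across(im,102,*a),1))
for a in((20,90),(100,145)): print(np.round(across(im,57,*a),1))
print('orig');dips(np.load('im1.npy'),57);print(np.round(across(np.load('im1.npy'),57,-145,0),1))
E
```

```text
z57
dips [(-111.5, 133), (-5.0, 144)] ends [-162.9, 153.8]
z102
dips [(-105.0, 137), (-2.0, 145)] ends [-154.1, 150.4]
[-22.8  22.2  -0.2]
[-22.8  22.2  -0.2]
[-22.8  22.2  -0.2]
[-22.2  22.5   0.1]
[-22.2  22.8   0.2]
orig
dips [(-160.5, 51)] ends [-154.0, 153.7]
[-22.2  22.5   0.1]
```

The second course so far is flush to about 0.5 mm: outer end at -154.1, joint at about -105, faces within 0.3 mm. Next brick.

```bash
python3 -m pendant '[[-0.5,0.8,35,-0.003,1],[0,0,35,0,1],[0,0,26,0,1],[0,0,10,0,1],[0,0,0,0,1],[0,0,0,0,1],[0,0,0,0,1]]' 70
python3 - <<'E'
from h import *
plan(461.9,-140.9,4,51.8)
E
```

```text
time_s: 29.05
tcp_pos: [463.8, -140.9, 5.5]
tcp_rot: [0.326, 0.945, 0.0, 0.002]
contact_force: [-0.1, 0.0, -0.3]
gripper_width: 85.4
finger_force: 0.0
t 29.1 tcp [ 463.8 -140.9    5.5] yaw 52.0 | turn 0.003 (0.0 rows) shift x 1.5 y -1.2 z 1.5 w 85.4 F [-0.1  0.  -0.3]
```

```bash
python3 -m pendant '[[1.5,-1.2,1.5,0,1],[0,0,0,0,1],[0,0,0,0,-1],[0,0,0,0,-1],[0,0,0,0,-1],[0,0,0,0,-1],[0,0,0,0,-1],[0,0,-20,0,-1],[0,0,-40,0,-1],[0,0,-40,0,-1],[0,0,-40,0.13,-1],[0,0,-40,0.13,-1],[0,0,0,0.13,-1],[0,0,0,0.13,-1],[0,0,0,0.13,-1],[0,0,0,0.122,-1],[27,34,0,0,-1],[27,34,0,0,-1],[27,34,0,0,-1],[27,34,0,0,-1]]' 70
python3 -m pendant '[[26,35,0,0,-1],[0,0,30,0,-1],[0,0,30,0,-1],[0,0,0,0,-1],[0,0,0,0,-1],[0,0,0,0,-1]]'
python3 - <<'E'
from h import *
plan(614.8,14.5,62,7.6)
E
```

```text
time_s: 31.05
tcp_pos: [580.2, -13.6, 181.0]
tcp_rot: [0.658, 0.753, -0.001, -0.001]
contact_force: [-0.3, -0.3, -1.5]
gripper_width: 44.2
finger_force: 72.1
time_s: 31.65
tcp_pos: [612.4, 14.6, 123.7]
tcp_rot: [0.658, 0.753, 0.001, 0.001]
contact_force: [-0.0, -0.8, -1.4]
gripper_width: 44.5
finger_force: 72.1
t 31.6 tcp [612.4  14.6 123.7] yaw 7.7 | turn 0.001 (0.0 rows) shift x -0.5 y 2.4 z 61.7 w 44.5 F [-0.  -0.8 -1.4]
```

```bash
python3 -m pendant '[[-0.5,2.4,15,0,-1],[0,0,0,0,-1],[0,0,20,0,-1],[0,0,18,0,-1],[0,0,4,0,-1],[0,0,0,0,-1],[0,0,0,0,-1],[0,0,0,0,-1]]'
python3 - <<'E'
from h import *
plan(614.8,14.5,61,7.6)
E
```

```text
time_s: 32.45
tcp_pos: [614.8, 15.0, 66.2]
tcp_rot: [0.658, 0.753, 0.001, 0.001]
contact_force: [0.5, 0.6, -1.7]
gripper_width: 44.5
finger_force: 72.4
t 32.5 tcp [614.8  15.   66.2] yaw 7.7 | turn 0.002 (0.0 rows) shift x -0.5 y -0.1 z 5.2 w 44.5 F [ 0.5  0.6 -1.7]
```

```bash
python3 -m pendant '[[-0.5,0,3,0.001,-1],[0,0,2,0,-1],[0,0,0.5,0,-1],[0,0,0,0,-1],[0,0,0,0,-1]]'; python3 -m pendant '[[0,0,0,0,0.3],[0,0,0,0,0.5],[0,0,0,0,0.6],[0,0,-40,0,1],[0,0,-40,0,1],[0,0,-40,0,1],[35,-24,0,0,1],[35,-24,0,0,1],[35,-24,0,0,1],[35,-24,0,0,1],[35,-24,0,0,1],[35,-24,0,0,1],[35,-24,0,0,1],[35,-23,0,0,1],[35,-23,0,0,1],[0,0,0,0.13,1],[0,0,0,0.13,1],[0,0,20,0.13,1],[0,0,30,0.124,1],[0,0,20,0,1]]'
python3 - <<'E'
from h import *
import h
im=look(); h.TH=130
for x in bricks(im,45,(300,420,240,360),4)[0]: print(*[np.round(v,1) for v in x])
ims=look('side'); h.TH=195
for x in bricks(ims,45,(300,420,240,360),4,'side')[0]: print('side',*[np.round(v,1) for v in x])
dips(im,102)
for a in((-150,-112),(-96,-8),(8,90)): print(np.round(across(im,102,*a),1))
plan(360.8,299.4,4,-21.8)
E
```

```text
time_s: 32.95
tcp_pos: [614.1, 14.7, 59.8]
tcp_rot: [0.658, 0.753, 0.0, -0.0]
contact_force: [0.0, -0.1, -2.4]
gripper_width: 44.0
finger_force: 72.6
time_s: 34.95
tcp_pos: [359.6, 298.0, 108.9]
tcp_rot: [0.829, 0.56, -0.0, -0.0]
contact_force: [-0.5, -0.1, 0.4]
gripper_width: 85.6
finger_force: 0.0
[358.  293.1] [357.7 294.6] 45.4 37.8 157.4 168.7
side [361.3 297.7] [361.  297.4] 52.2 45.2 68.2 75.6
dips [(-105.0, 139), (-104.5, 139), (-1.5, 143)] ends [-154.1, 150.4]
[-22.8  22.2  -0.2]
[-23.   22.2  -0.4]
[-23.2  22.   -0.6]
t 35.0 tcp [358.2 296.2 107.7] yaw -21.8 | turn 0.000 (0.0 rows) shift x 3.9 y 1.2 z 103.7 w 85.5 F [ 0.2 -0.6  0.5]
```

```bash
python3 -m pendant '[[0,0,0,0,1],[0,0,0,0,1]]'
python3 - <<'E'
from h import *
plan(360.8,299.4,4,-21.8)
E
```

```text
time_s: 35.25
tcp_pos: [360.9, 299.0, 111.1]
tcp_rot: [0.828, 0.561, 0.001, -0.0]
contact_force: [-0.3, 0.3, -0.5]
gripper_width: 85.0
finger_force: 0.0
t 35.2 tcp [360.9 299.  111.1] yaw -21.8 | turn 0.000 (0.0 rows) shift x 0.3 y -0.3 z 107.1 w 85.0 F [-0.3  0.3 -0.5]
```

```bash
python3 -m pendant '[[0.3,-0.3,35,0,1],[0,0,35,0,1],[0,0,25,0,1],[0,0,12,0,1],[0,0,0,0,1],[0,0,0,0,1],[0,0,0,0,1],[0,0,0,0,-1],[0,0,0,0,-1],[0,0,0,0,-1],[0,0,0,0,-1],[0,0,0,0,-1],[0,0,0,0,-1]]' 60
python3 - <<'E'
from h import *
plan(360.8,299.4,4,-21.8)
E
```

```text
time_s: 36.55
tcp_pos: [360.2, 299.2, 3.5]
tcp_rot: [0.828, 0.561, 0.0, -0.0]
contact_force: [-1.0, -0.7, 5.2]
gripper_width: 44.8
finger_force: 61.5
t 36.5 tcp [360.2 299.2   3.5] yaw -21.8 | turn 0.001 (0.0 rows) shift x 0.4 y 0.5 z -0.5 w 44.8 F [-1.  -0.7  5.2]
```

```bash
python3 -m pendant '[[0,0,-20,0,-1],[0,0,-40,0,-1],[0,0,-40,0,-1],[0,0,-40,-0.13,-1],[0,0,-40,-0.13,-1],[0,0,0,-0.13,-1],[0,0,0,-0.123,-1],[-30,27,0,0,-1],[-30,27,0,0,-1],[-30,27,0,0,-1],[-30,27,0,0,-1],[-30,27,0,0,-1],[-30,27,0,0,-1],[-30,26,0,0,-1],[-28,26,0,0,-1],[0,0,30,0,-1],[0,0,30,0,-1],[0,0,0,0,-1],[0,0,0,0,-1],[0,0,0,0,-1]]'
python3 - <<'E'
from h import *
plan(604.5,91.9,62,7.6)
E
```

```text
time_s: 38.55
tcp_pos: [604.3, 91.4, 124.3]
tcp_rot: [0.658, 0.753, 0.001, 0.001]
contact_force: [-0.7, -1.1, -0.1]
gripper_width: 44.5
finger_force: 61.5
t 38.5 tcp [604.3  91.4 124.3] yaw 7.6 | turn 0.001 (0.0 rows) shift x 0.5 y 0.2 z 62.3 w 44.5 F [-0.7 -1.1 -0.1]
```

```bash
python3 -m pendant '[[0.5,0.2,15,0.001,-1],[0,0,0,0,-1],[0,0,20,0,-1],[0,0,18,0,-1],[0,0,4,0,-1],[0,0,0,0,-1],[0,0,0,0,-1],[0,0,0,0,-1]]'
python3 - <<'E'
from h import *
import h
plan(604.5,91.9,61,7.6)
im=look(); dips(im,102)
ims=look('side')
u,p=prof(ims,102,10,'side'); print([int(v) for v in p[480:700:4]])
u,p=prof(im,102,10,'top'); print([int(v) for v in p[480:700:4]])
E
```

```text
time_s: 39.35
tcp_pos: [604.3, 91.6, 66.7]
tcp_rot: [0.659, 0.752, 0.001, 0.001]
contact_force: [0.7, 1.1, -0.2]
gripper_width: 44.2
finger_force: 61.5
t 39.4 tcp [604.3  91.6  66.7] yaw 7.6 | turn -0.001 (0.0 rows) shift x 0.3 y 0.2 z 5.7 w 44.2 F [ 0.7  1.1 -0.2]
dips [(-105.0, 139), (-1.5, 143)] ends [-154.1, 98.2]
[243, 243, 243, 243, 243, 243, 243, 243, 243, 243, 243, 243, 244, 243, 243, 241, 235, 221, 202, 180, 162, 156, 161, 175, 195, 215, 231, 240, 244, 244, 244, 243, 243, 243, 243, 243, 243, 243, 244, 244, 242, 237, 231, 223, 212, 201, 189, 174, 153, 127, 99, 74, 53, 38, 30]
[187, 187, 187, 187, 187, 187, 187, 187, 187, 187, 187, 187, 187, 187, 185, 173, 150, 120, 92, 72, 55, 45, 39, 35, 35, 33, 31, 36, 50, 68, 85, 93, 87, 71, 56, 50, 50, 52, 55, 57, 60, 62, 64, 65, 67, 68, 70, 72, 73, 74, 75, 77, 77, 79, 79]
```

```bash
python3 -m pendant '[[0.3,0.2,3,0,-1],[0,0,2,0,-1],[0,0,1,0,-1],[0,0,0,0,-1],[0,0,0,0,-1]]'; python3 -m pendant '[[0,0,0,0,0.3],[0,0,0,0,0.5],[0,0,0,0,0.6],[0,0,-40,0,1],[0,0,-40,0,1],[0,0,-40,0,1],[19,-33,0,0,1],[19,-33,0,0,1],[18,-33,0,0,1],[18,-32,0,0,1],[0,0,0,-0.13,1],[0,0,0,-0.13,1],[0,0,20,-0.13,1],[0,0,30,-0.114,1],[0,0,20,0,1],[0,0,0,0,1],[0,0,0,0,1],[0,0,0,0,1]]'
python3 - <<'E'
from h import *
im=look(); dips(im,102)
for a in((-150,-112),(-96,-8),(8,90),(112,145)): print(np.round(across(im,102,*a),1))
u,p=prof(im,102,10,'top'); print([int(v) for v in p[536:590:2]])
plan(464.4,147.7,4,36.5)
cv2.imwrite('pics/t5.png',cv2.resize(rect(im,102,(550,720,-260,180),2)[0][...,::-1],(792,306)))
E
```

```text
time_s: 39.95
tcp_pos: [603.9, 92.1, 60.6]
tcp_rot: [0.659, 0.752, 0.0, -0.0]
contact_force: [-1.7, 0.8, 5.1]
gripper_width: 44.6
finger_force: 62.1
time_s: 41.75
tcp_pos: [465.2, 148.3, 111.0]
tcp_rot: [0.451, 0.893, 0.001, 0.001]
contact_force: [0.1, -0.3, 0.7]
gripper_width: 85.6
finger_force: 0.0
dips [(-105.0, 138), (-1.5, 143), (105.5, 154)] ends [-154.1, 154.9]
[-22.8  22.2  -0.2]
[-23.   22.2  -0.4]
[-23.2  22.   -0.6]
[-23.   22.2  -0.4]
[186, 187, 186, 186, 185, 184, 183, 180, 177, 174, 170, 164, 158, 155, 157, 163, 171, 177, 181, 184, 186, 186, 186, 186, 186, 186, 186]
t 41.8 tcp [465.3 148.4 111.1] yaw 36.4 | turn -0.001 (0.0 rows) shift x -0.1 y -1.2 z 107.1 w 85.2 F [ 0.7 -0.4 -0.5]
```

View pics/t5.png

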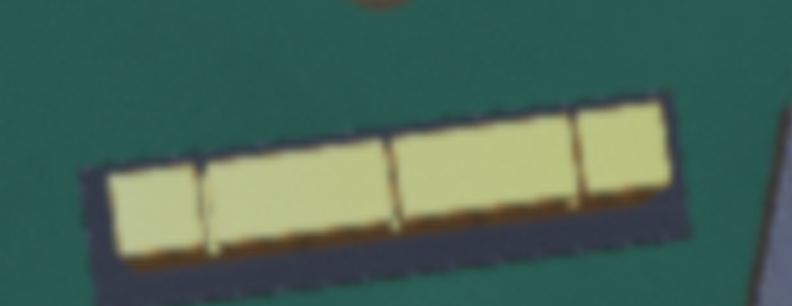

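Second course complete and even (ends at -154.1 and +154.9, joints at -105, -1.5 and 105.5). On to the third course.

```bash
python3 -m pendant '[[-0.1,-1.2,35,-0.001,1],[0,0,35,0,1],[0,0,25,0,1],[0,0,12,0,1],[0,0,0,0,1],[0,0,0,0,1],[0,0,0,0,1]]' 70
python3 - <<'E'
from h import *
plan(464.4,147.7,4,36.5)
E
```

```text
time_s: 42.5
tcp_pos: [464.8, 147.9, 4.4]
tcp_rot: [0.45, 0.893, 0.001, 0.001]
contact_force: [-1.0, -0.6, -0.3]
gripper_width: 85.5
finger_force: 0.0
t 42.5 tcp [464.8 147.9   4.4] yaw 36.5 | turn -0.000 (0.0 rows) shift x 0.1 y -0.4 z 0.4 w 85.5 F [-1.  -0.6 -0.3]
```

```bash
python3 -m pendant '[[0,0,0,0,-1],[0,0,0,0,-1],[0,0,0,0,-1],[0,0,0,0,-1],[0,0,0,0,-1],[0,0,-20,0,-1],[0,0,-40,0,-1],[0,0,-45,0,-1],[0,0,-45,0.13,-1],[0,0,-45,0.13,-1],[0,0,0,0.13,-1],[0,0,0,0.114,-1],[-25,33,0,0,-1],[-25,33,0,0,-1],[-25,33,0,0,-1],[-25,33,0,0,-1],[0,0,30,0,-1],[0,0,0,0,-1],[0,0,0,0,-1],[0,0,0,0,-1]]' 70
python3 - <<'E'
from h import *
plan(608.3,66.2,106,7.6)
E
```

```text
time_s: 44.5
tcp_pos: [607.0, 66.5, 168.2]
tcp_rot: [0.658, 0.753, 0.0, -0.0]
contact_force: [-0.2, 0.8, -1.3]
gripper_width: 44.2
finger_force: 72.1
t 44.5 tcp [607.   66.5 168.2] yaw 7.7 | turn 0.002 (0.0 rows) shift x -0.5 y 1.3 z 62.2 w 44.2 F [-0.2  0.8 -1.3]
```

```bash
python3 -m pendant '[[-0.5,1.3,15,0.001,-1],[0,0,0,0,-1],[0,0,20,0,-1],[0,0,17,0,-1],[0,0,4,0,-1],[0,0,0,0,-1],[0,0,0,0,-1],[0,0,0,0,-1]]'
python3 - <<'E'
from h import *
plan(608.3,66.2,106,7.6)
E
```

```text
time_s: 45.3
tcp_pos: [609.4, 65.2, 112.7]
tcp_rot: [0.659, 0.752, 0.001, 0.001]
contact_force: [-0.4, 0.8, -2.4]
gripper_width: 44.4
finger_force: 72.2
t 45.3 tcp [609.4  65.2 112.7] yaw 7.6 | turn -0.001 (0.0 rows) shift x 1.1 y -1.0 z 6.7 w 44.4 F [-0.4  0.8 -2.4]
```

```bash
python3 -m pendant '[[1.1,-1,4,0,-1],[0,0,2,0,-1],[0,0,1,0,-1],[0,0,0,0,-1],[0,0,0,0,-1],[0,0,0,0,-1]]'; python3 -m pendant '[[0,0,0,0,0.3],[0,0,0,0,0.5],[0,0,0,0,0.6],[0,0,-40,0,1],[0,0,-40,0,1],[-13,-38,-10,0,1],[-13,-38,0,0,1],[-13,-38,0,0,1],[-14,-39,0,0,1],[0,0,0,0.14,1],[0,0,20,0.14,1],[0,0,40,0.142,1],[0,0,30,0,1],[0,0,0,0,1],[0,0,0,0,1],[0,0,0,0,1],[0,0,0,0,1]]'
python3 - <<'E'
from h import *
im=look(); dips(im,147)
print(np.round(across(im,147,60,150),1)); u,p=prof(im,147,10); print([int(v) for v in p[420:480:2]])
plan(463.3,-6.9,4,-16.6)
E
```

```text
time_s: 45.9
tcp_pos: [607.7, 66.6, 105.6]
tcp_rot: [0.659, 0.752, 0.0, -0.0]
contact_force: [-3.3, 0.8, 5.9]
gripper_width: 44.3
finger_force: 72.8
time_s: 47.6
tcp_pos: [464.5, -6.2, 106.5]
tcp_rot: [0.802, 0.598, 0.002, 0.0]
contact_force: [0.4, -0.5, -0.4]
gripper_width: 85.5
finger_force: 0.0
dips [(-98.0, 130), (1.5, 132), (53.0, 170)] ends [-144.8, 154.3]
[-22.5  22.5   0. ]
[186, 186, 186, 186, 186, 186, 186, 186, 186, 186, 187, 187, 187, 186, 186, 185, 184, 181, 179, 178, 179, 181, 183, 185, 186, 187, 187, 187, 187, 187]
t 47.6 tcp [464.3  -6.1 106.4] yaw -16.6 | turn 0.000 (0.0 rows) shift x -1.1 y -0.7 z 102.4 w 85.4 F [0.2 0.1 0.3]
```

Third-course brick 1 is centred across the wall with its end at 154.3, which is good. Next brick.

```bash
python3 -m pendant '[[-1.1,-0.7,35,0,1],[0,0,35,0,1],[0,0,22,0,1],[0,0,10,0,1],[0,0,0,0,1],[0,0,0,0,1],[0,0,0,0,1]]' 70
python3 - <<'E'
from h import *
plan(463.3,-6.9,4,-16.6)
E
```

```text
time_s: 48.35
tcp_pos: [463.3, -7.1, 4.2]
tcp_rot: [0.802, 0.598, 0.001, 0.001]
contact_force: [-0.0, -0.8, -0.3]
gripper_width: 85.2
finger_force: 0.0
t 48.4 tcp [463.3  -7.1   4.2] yaw -16.6 | turn -0.000 (0.0 rows) shift x 0.2 y -0.1 z 0.2 w 85.2 F [-0.  -0.8 -0.3]
```

```bash
python3 -m pendant '[[0,0,0,0,-1],[0,0,0,0,-1],[0,0,0,0,-1],[0,0,0,0,-1],[0,0,0,0,-1],[0,0,-20,0,-1],[0,0,-40,0,-1],[0,0,-45,0,-1],[0,0,-45,-0.14,-1],[0,0,-45,-0.14,-1],[0,0,0,-0.142,-1],[-13,38,0,0,-1],[-13,38,0,0,-1],[-13,39,0,0,-1],[-12,38,0,0,-1],[0,0,30,0,-1],[0,0,0,0,-1],[0,0,0,0,-1],[0,0,0,0,-1]]' 70
python3 - <<'E'
from h import *
plan(622.1,-36.9,106,7.6)
E
```

```text
time_s: 50.25
tcp_pos: [619.7, -37.7, 168.2]
tcp_rot: [0.659, 0.752, 0.0, -0.0]
contact_force: [-0.2, 1.3, -2.2]
gripper_width: 44.4
finger_force: 72.3
t 50.2 tcp [619.7 -37.7 168.2] yaw 7.5 | turn -0.001 (0.0 rows) shift x 0.5 y 2.5 z 62.2 w 44.4 F [-0.2  1.3 -2.2]
```

```bash
python3 -m pendant '[[0.5,2,15,-0.001,-1],[0,0,0,0,-1],[0,0,20,0,-1],[0,0,17,0,-1],[0,0,4,0,-1],[0,0,0,0,-1],[0,0,0,0,-1],[0,0,0,0,-1],[0,0,0,0,-1]]'
python3 - <<'E'
from h import *
plan(622.1,-36.9,106,7.6)
E
```

```text
time_s: 51.15
tcp_pos: [622.8, -37.1, 112.7]
tcp_rot: [0.659, 0.753, 0.001, 0.001]
contact_force: [0.4, 0.3, -2.4]
gripper_width: 43.8
finger_force: 72.6
t 51.1 tcp [622.8 -37.1 112.7] yaw 7.6 | turn 0.000 (0.0 rows) shift x 0.3 y -0.6 z 6.7 w 43.8 F [ 0.4  0.3 -2.4]
```

```bash
python3 -m pendant '[[0.3,-0.4,4,0,-1],[0,0,2,0,-1],[0,0,1,0,-1],[0,0,0,0,-1],[0,0,0,0,-1],[0,0,0,0,-1]]'; python3 -m pendant '[[0,0,0,0,0.3],[0,0,0,0,0.5],[0,0,0,0,0.6],[0,0,-40,0,1],[0,0,-40,0,1],[0,0,-10,0,1],[46,-10,0,0,1],[46,-10,0,0,1],[46,-10,0,0,1],[46,-10,0,0,1],[46,-10,0,0,1],[46,-10,0,0,1],[46,-9,0,0,1],[46,-9,0,0,1],[47,-9,0,0,1],[47,-9,0,0,1]]'
python3 -m pendant '[[0,0,0,0.144,1],[0,0,0,0.144,1],[0,0,20,0.144,1],[0,0,30,0.144,1],[0,0,40,0.143,1],[0,0,0,0,1],[0,0,0,0,1],[0,0,0,0,1],[0,0,0,0,1]]'
python3 - <<'E'
from h import *
im=look(); dips(im,147)
print(np.round(across(im,147,60,150),1),np.round(across(im,147,-45,45),1)); u,p=prof(im,147,10); print([int(v) for v in p[420:480:2]],[int(v) for v in p[220:270:2]])
plan(465,408.1,4,-33.6)
E
```

```text
time_s: 51.75
tcp_pos: [621.8, -36.5, 105.7]
tcp_rot: [0.659, 0.753, 0.0, -0.0]
contact_force: [-2.9, 1.1, 5.7]
gripper_width: 44.5
finger_force: 73.2
time_s: 53.35
tcp_pos: [464.1, 410.2, 194.2]
tcp_rot: [0.659, 0.753, -0.0, -0.0]
contact_force: [0.3, -0.3, -0.2]
gripper_width: 85.5
finger_force: 0.0
time_s: 54.25
tcp_pos: [466.9, 409.3, 107.3]
tcp_rot: [0.881, 0.473, 0.002, -0.001]
contact_force: [-0.7, 0.0, -0.1]
gripper_width: 85.4
finger_force: 0.0
dips [(-147.0, 52), (-94.5, 173), (52.0, 157)] ends [-140.5, 154.4]
[-22.8  22.5  -0.1] [-22.2  23.    0.4]
[188, 189, 189, 189, 189, 189, 189, 189, 189, 189, 189, 188, 186, 182, 176, 170, 166, 165, 167, 171, 176, 181, 185, 187, 188, 189, 189, 189, 189, 189] [189, 189, 189, 189, 189, 189, 189, 189, 189, 189, 188, 188, 187, 185, 183, 182, 183, 184, 186, 187, 188, 188, 188, 188, 188]
t 54.3 tcp [466.6 409.4 107.1] yaw -33.5 | turn 0.001 (0.0 rows) shift x -1.9 y -0.6 z 103.1 w 85.2 F [0.3 0.1 0. ]
```

```bash
python3 -m pendant '[[-1.9,-0.6,35,0.001,1],[0,0,35,0,1],[0,0,23,0,1],[0,0,10,0,1],[0,0,0,0,1],[0,0,0,0,1],[0,0,0,0,1]]' 70
python3 - <<'E'
from h import *
plan(465,408.1,4,-33.6)
E
```

```text
time_s: 55.0
tcp_pos: [465.1, 408.1, 3.8]
tcp_rot: [0.881, 0.472, 0.002, -0.0]
contact_force: [-0.9, 0.9, 1.0]
gripper_width: 85.4
finger_force: 0.0
t 55.0 tcp [465.1 408.1   3.8] yaw -33.6 | turn -0.001 (0.0 rows) shift x -0.1 y -0.1 z -0.2 w 85.4 F [-0.9  0.9  1. ]
```

```bash
python3 -m pendant '[[0,0,0,0,-1],[0,0,0,0,-1],[0,0,0,0,-1],[0,0,0,0,-1],[0,0,0,0,-1],[0,0,-20,0,-1],[0,0,-40,0,-1],[0,0,-45,0,-1],[0,0,-45,-0.144,-1],[0,0,-45,-0.144,-1],[0,0,-20,-0.144,-1],[0,0,0,-0.144,-1],[0,0,0,-0.143,-1],[-47,8,0,0,-1],[-47,8,0,0,-1],[-47,8,0,0,-1],[-47,8,0,0,-1],[-47,8,0,0,-1],[-47,8,0,0,-1]]' 70
python3 -m pendant '[[-47,8,0,0,-1],[-47,8,0,0,-1],[-47,8,0,0,-1],[-47,8,0,0,-1],[-47,8,0,0,-1],[-47,8,0,0,-1],[0,0,30,0,-1],[0,0,20,0,-1],[0,0,0,0,-1],[0,0,0,0,-1],[0,0,0,0,-1]]'
python3 - <<'E'
from h import *
plan(635.9,-140,106,7.6)
E
```

```text
time_s: 56.9
tcp_pos: [547.8, 131.7, 217.2]
tcp_rot: [0.659, 0.752, -0.0, -0.001]
contact_force: [0.6, 0.4, -1.1]
gripper_width: 44.2
finger_force: 71.9
time_s: 58.0
tcp_pos: [633.9, -139.0, 168.5]
tcp_rot: [0.659, 0.752, 0.001, 0.001]
contact_force: [-0.3, 0.4, -1.2]
gripper_width: 44.4
finger_force: 72.0
t 58.0 tcp [ 633.9 -139.   168.5] yaw 7.6 | turn 0.000 (0.0 rows) shift x -1.2 y 1.9 z 62.5 w 44.4 F [-0.3  0.4 -1.2]
```

```bash
python3 -m pendant '[[-1.2,1.6,15,0,-1],[0,0,0,0,-1],[0,0,20,0,-1],[0,0,17,0,-1],[0,0,4,0,-1],[0,0,0,0,-1],[0,0,0,0,-1],[0,0,0,0,-1],[0,0,0,0,-1]]'
python3 - <<'E'
from h import *
plan(635.9,-140,106,7.6)
E
```

```text
time_s: 58.9
tcp_pos: [635.5, -140.4, 111.7]
tcp_rot: [0.659, 0.752, 0.0, 0.001]
contact_force: [0.7, 0.9, -1.0]
gripper_width: 44.4
finger_force: 72.0
t 58.9 tcp [ 635.5 -140.4  111.7] yaw 7.6 | turn -0.001 (0.0 rows) shift x 0.4 y 0.5 z 5.7 w 44.4 F [ 0.7  0.9 -1. ]
```

```bash
python3 -m pendant '[[0.4,0.2,3,0,-1],[0,0,2,0,-1],[0,0,1,0,-1],[0,0,0,0,-1],[0,0,0,0,-1],[0,0,0,0,-1]]'; python3 -m pendant '[[0,0,0,0,0.3],[0,0,0,0,0.5],[0,0,0,0,0.6],[0,0,-40,0,1],[0,0,-40,0,1],[0,0,-10,0,1],[0,-50,0,0,1],[0,-50,0,0,1],[0,-50,0,0,1],[0,-50,0,0,-1],[0,0,0,0,-1],[0,0,0,0,-1],[0,0,0,0,-1]]'
python3 - <<'E'
from h import *
im=look(); dips(im,147)
for a in((60,150),(-45,45),(-150,-60)): print(np.round(across(im,147,*a),1))
s=look('side')
A=cv2.resize(rect(im,147,(550,720,-220,180),2)[0][...,::-1],(800,340))
cv2.imwrite('pics/t6.png',A)
B=cv2.resize(s[110:290,180:330,::-1],(480,576),interpolation=cv2.INTER_CUBIC); 
C=cv2.resize(im[160:200,130:180,::-1],(320,256),interpolation=cv2.INTER_CUBIC); D=np.zeros((576,800,3),np.uint8); D[:,:480]=B; D[:256,480:]=C
cv2.imwrite('pics/s3.png',D)
plan(609,332,120,7.6)
E
```

```text
time_s: 59.5
tcp_pos: [634.9, -139.8, 104.7]
tcp_rot: [0.659, 0.752, -0.0, -0.0]
contact_force: [0.1, -0.8, -2.4]
gripper_width: 44.1
finger_force: 72.2
time_s: 60.8
tcp_pos: [438.4, -165.7, 195.6]
tcp_rot: [0.658, 0.753, 0.001, 0.001]
contact_force: [-0.2, -0.3, 0.6]
gripper_width: 28.0
finger_force: 0.0
dips [(-158.0, 39), (-51.0, 136), (52.0, 156)] ends [-152.2, 154.4]
[-22.5  22.5   0. ]
[-22.2  23.    0.4]
[-32.8  23.2  -4.8]
t 60.9 tcp [ 438.7 -166.4  195.7] yaw 7.6 | turn 0.001 (0.0 rows) shift x 471.5 y 234.7 z 75.7 w 12.4 F [ 0.5  0.2 -0.4]
```

View pics/s3.png

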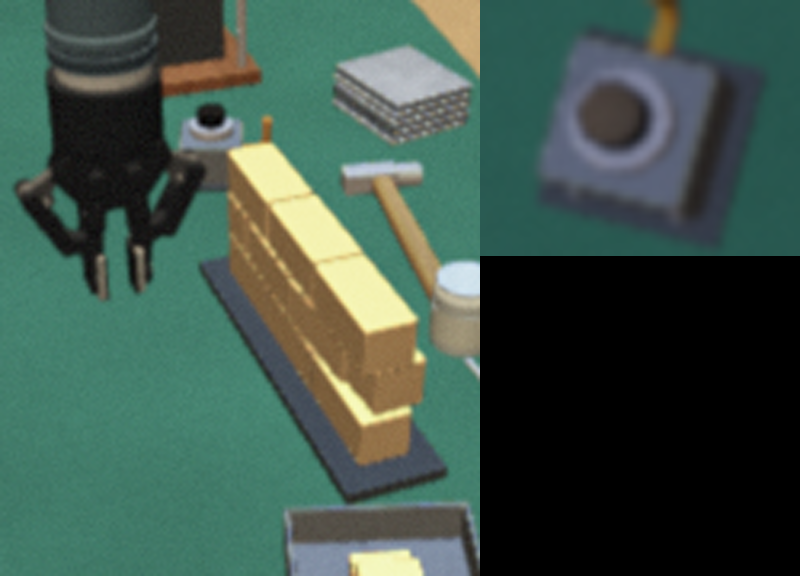

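View pics/t6.png

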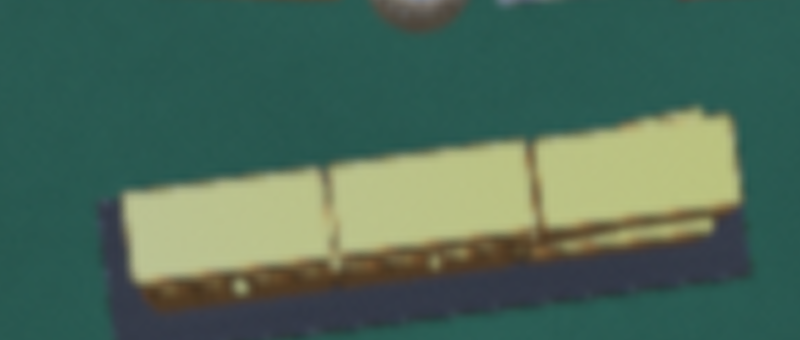

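The third course is straight (joints at -51 and 52). But H2, the right-hand half brick in the second course, has been knocked back about 10 mm under the last brick. I'll lift that brick off, reset H2, and re-lay it.

```bash
python3 -m pendant '[[0,49,0,0,1],[0,50,0,0,1],[0,50,0,0,1],[0.2,49,0,0,1],[0,0,20,0,1],[0,0,0,0,1],[0,0,0,0,1],[0,0,0,0,1]]'
python3 - <<'E'
from h import *
plan(635.2,-140,111,7.6)
E
```

```text
time_s: 61.7
tcp_pos: [632.3, -141.2, 175.0]
tcp_rot: [0.66, 0.752, -0.0, 0.0]
contact_force: [0.2, -0.3, 0.2]
gripper_width: 85.5
finger_force: 0.0
t 61.7 tcp [ 632.3 -141.2  175. ] yaw 7.4 | turn -0.003 (0.0 rows) shift x 0.8 y 3.0 z 64.0 w 85.5 F [ 0.2 -0.3  0.2]
```

```bash
python3 -m pendant '[[0.8,2,30,-0.003,1],[0,0,22,0,1],[0,0,12,0,1],[0,0,0,0,1],[0,0,0,0,1],[0,0,0,0,-1],[0,0,0,0,-1],[0,0,0,0,-1],[0,0,0,0,-1],[0,0,0,0,-1],[0,0,0,0,-1],[0,0,-10,0,-1],[0,0,-30,0,-1],[0,0,-30,0,-1],[0,0,0,0,-1]]' 60
python3 -m pendant '[[6,-43,0,0,-1],[6,-43,0,0,-1],[6,-43,0,0,-1],[5,-43,0,0,-1],[0,0,0,0,-1],[0,0,40,0,-1],[0,0,45,0,-1],[0,0,45,0,-1],[0,0,15,0,-1],[0,0,0,0,-1],[0,0,0,0,-1],[0,0,0,0,-1]]'
python3 - <<'E'
from h import *
import h
plan(462,-140,11,7.6)
im=look(); h.TH=130
for x in bricks(im,102,(560,720,-260,-50),4)[0]: print(*[np.round(v,1) for v in x])
cv2.imwrite('pics/t7.png',cv2.resize(rect(im,102,(560,720,-230,-20),4)[0][...,::-1],(798,608)[:2]) [:600])
E
```

```text
time_s: 63.2
tcp_pos: [637.3, -140.2, 185.1]
tcp_rot: [0.658, 0.753, 0.002, 0.003]
contact_force: [0.5, -0.8, -1.5]
gripper_width: 44.4
finger_force: 61.6
time_s: 64.4
tcp_pos: [462.6, -139.6, 37.0]
tcp_rot: [0.658, 0.753, 0.001, 0.001]
contact_force: [0.0, -0.3, -2.5]
gripper_width: 44.0
finger_force: 62.0
t 64.4 tcp [ 462.6 -139.6   37. ] yaw 7.7 | turn 0.002 (0.0 rows) shift x -0.4 y -0.6 z 26.0 w 44.0 F [ 0.  -0.3 -2.5]
[ 635.2 -120.9] [ 632.7 -116.4] 139.6 63.3 99.3 95.9
```

View pics/t7.png

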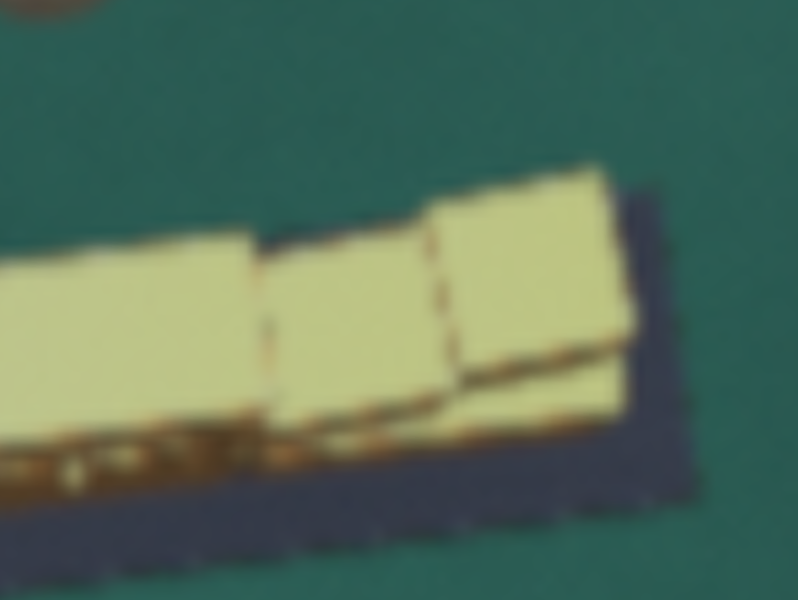

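Two bricks moved: H2 (centre about (649,-160), 13° tilt) and a slight rotation of its full-brick neighbour. I'll park the brick I'm holding, then re-grip H2.

```bash
python3 -m pendant '[[0,0,15,0,-1],[0,0,10,0,-1],[0,0,1.5,0,-1],[0,0,0,0,-1],[0,0,0,0,-1],[0,0,0,0,0.3],[0,0,0,0,0.5],[0,0,0,0,0.7],[0,0,-40,0,1],[0,0,-45,0,1],[0,0,-45,0,1],[0,0,-40,0,1],[-11,46,0,0,1],[-11,46,0,0,1],[-11,46,0,0,1],[-11,46,0,-0.094,1],[0,0,40,0,1],[0,0,0,0,1],[0,0,0,0,1],[0,0,0,0,1]]'
python3 - <<'E'
from h import *
plan(649.7,-159.7,62,13)
E
```

```text
time_s: 66.45
tcp_pos: [649.2, -158.9, 140.6]
tcp_rot: [0.622, 0.783, 0.0, 0.001]
contact_force: [0.5, 0.2, 0.6]
gripper_width: 85.6
finger_force: 0.0
t 66.5 tcp [ 649.2 -158.9  140.6] yaw 13.0 | turn 0.001 (0.0 rows) shift x -0.9 y 0.3 z 78.6 w 85.6 F [0.5 0.2 0.6]
```

```bash
python3 -m pendant '[[-0.9,0.3,30,0,1],[0,0,30,0,1],[0,0,13,0,1],[0,0,0,0,1],[0,0,0,0,1],[0,0,0,0,-1],[0,0,0,0,-1],[0,0,0,0,-1],[0,0,0,0,-1],[0,0,0,0,-1],[0,0,0,0,-1],[0,0,-15,0,-1],[0,0,-40,0,-1],[0,0,-20,0,-1],[-6,-34,0,0,-1],[-6,-34,0,0,-1],[-6,-35,0,0,-1],[0,0,0,0.094,-1],[0,0,0,0,-1],[0,0,0,0,-1]]' 60
python3 - <<'E'
from h import *
plan(553,-200,10,7.6)
E
```

```text
time_s: 68.45
tcp_pos: [554.7, -198.7, 141.6]
tcp_rot: [0.657, 0.754, 0.001, 0.0]
contact_force: [-1.1, 0.1, -1.6]
gripper_width: 44.3
finger_force: 62.3
t 68.5 tcp [ 554.7 -198.7  141.6] yaw 7.9 | turn 0.006 (0.0 rows) shift x -1.1 y -1.9 z 131.6 w 44.3 F [-1.1  0.1 -1.6]
```

```bash
python3 -m pendant '[[-1,-2,40,0.005,-1],[0,0,40,0,-1],[0,0,35,0,-1],[0,0,12,0,-1],[0,0,4,0,-1],[0,0,0,0,-1],[0,0,0,0,-1],[0,0,0,0,-1]]'
python3 - <<'E'
from h import *
plan(553,-200,9,7.6)
E
```

```text
time_s: 69.25
tcp_pos: [553.4, -200.9, 11.1]
tcp_rot: [0.659, 0.752, 0.0, 0.001]
contact_force: [-0.2, -0.2, -1.0]
gripper_width: 44.2
finger_force: 62.8
t 69.2 tcp [ 553.4 -200.9   11.1] yaw 7.5 | turn -0.001 (0.0 rows) shift x 0.9 y -0.3 z 2.1 w 44.2 F [-0.2 -0.2 -1. ]
```

```bash
python3 -m pendant '[[0,0,1.5,0,-1],[0,0,0,0,-1],[0,0,0,0,0.2],[0,0,0,0,0.3],[0,0,0,0,0.4],[0,0,-20,0,0.4],[0,0,-40,0,1],[0,0,-40,0,1],[0,0,-40,0,1],[0,0,-40,0,1],[0,0,0,0,1],[0,0,0,0,1]]'
python3 - <<'E'
from h import *
import h
im=look(); dips(im,102)
for a in((-64,-56),(-80,-72),(-96,-88)): print(np.round(across(im,102,*a),1))
for a in((-45,-30),(-5,5),(30,45),(60,100),(100,145)): print('3rd',np.round(across(im,147,*a),1))
u,p=prof(im,102,8); print([(float(a),int(b)) for a,b in zip(u[120:180:4],p[120:180:4])])
h.TH=130
for x in bricks(im,45,(420,600,-240,-60),4)[0]: print(*[np.round(v,1) for v in x])
plan(634.3,-128.1,62,7.6)
E
```

```text
time_s: 70.45
tcp_pos: [552.8, -201.4, 191.0]
tcp_rot: [0.66, 0.751, 0.001, 0.001]
contact_force: [-1.6, -0.1, 0.6]
gripper_width: 85.3
finger_force: 0.0
dips [(-151.5, 51), (-99.5, 173), (53.0, 159)] ends [-145.3, 157.4]
[-23.5  21.8  -0.9]
[-23.2  22.2  -0.5]
[-24.2  22.2  -1. ]
3rd [-24.2  20.8  -1.8]
3rd [-23.8  21.8  -1. ]
3rd [-22.5  22.5   0. ]
3rd [-22.5  22.5   0. ]
3rd [-22.5  22.5   0. ]
[(-115.0, 186), (-113.0, 186), (-111.0, 185), (-109.0, 186), (-107.0, 186), (-105.0, 185), (-103.0, 184), (-101.0, 181), (-99.0, 178), (-97.0, 180), (-95.0, 183), (-93.0, 185), (-91.0, 186), (-89.0, 186), (-87.0, 186)]
[ 461.4 -111.3] [ 458.6 -118.6] 62.8 45.4 97.1 127.3
[ 557.8 -191.2] [ 560.5 -187.5] 57.4 33.1 142.4 143.0
t 70.5 tcp [ 551.8 -200.8  189.4] yaw 7.4 | turn -0.003 (0.0 rows) shift x 61.1 y 91.4 z 127.4 w 85.4 F [-0.5 -0.2 -0.2]
```

```bash
python3 -m pendant '[[30,46,0,-0.003,1],[29,45.5,0,0,1],[0,0,30,0,1],[0,0,0,0,1],[0,0,0,0,1],[0,0,0,0,1]]' 25
python3 - <<'E'
from h import *
plan(634.5,-130.1,70,7.6)
E
```

```text
time_s: 71.1
tcp_pos: [627.3, -138.1, 159.3]
tcp_rot: [0.66, 0.752, -0.0, 0.0]
contact_force: [-0.3, -0.6, 0.5]
gripper_width: 85.4
finger_force: 0.0
t 71.1 tcp [ 627.3 -138.1  159.3] yaw 7.4 | turn -0.003 (0.0 rows) shift x 7.0 y 8.2 z 89.3 w 85.4 F [-0.3 -0.6  0.5]
```

```bash
python3 -m pendant '[[0,0,0,-0.003,1],[0,0,0,0,1],[0,0,0,0,1]]' 25
python3 - <<'E'
from h import *
plan(634.5,-130.1,70,7.6)
E
```

```text
time_s: 71.4
tcp_pos: [628.3, -136.7, 159.6]
tcp_rot: [0.658, 0.753, 0.0, 0.0]
contact_force: [0.1, -0.3, -0.9]
gripper_width: 85.5
finger_force: 0.0
t 71.4 tcp [ 628.3 -136.7  159.6] yaw 7.7 | turn 0.003 (0.0 rows) shift x 5.7 y 7.0 z 89.6 w 85.5 F [ 0.1 -0.3 -0.9]
```

```bash
python3 -m pendant '[[5.7,7,20,0.003,1],[0,0,0,0,1],[0,0,30,0,1],[0,0,25,0,1],[0,0,10,0,1],[0,0,0,0,1],[0,0,0,0,1],[0,0,0,0,1]]' 25
python3 - <<'E'
from h import *
plan(634.5,-130.1,70,7.6)
E
```

```text
time_s: 72.2
tcp_pos: [635.5, -130.1, 75.3]
tcp_rot: [0.659, 0.753, 0.001, 0.001]
contact_force: [-0.2, 0.1, -0.2]
gripper_width: 85.7
finger_force: 0.0
t 72.2 tcp [ 635.5 -130.1   75.3] yaw 7.6 | turn 0.000 (0.0 rows) shift x 0.1 y -1.0 z 5.3 w 85.7 F [-0.2  0.1 -0.2]
```

```bash
python3 -m pendant '[[0,-0.8,4,0,1],[0,0,0,0,1],[0,0,0,0,-0.1],[0,0,0,0,-1],[0,0,0,0,-1],[0,0,0,0,-1],[0,0,0,0,-1],[0,0,0,0,-1],[-1.5,0,0,0,-1],[0,0,0,0,-1],[0,0,0,0,-1]]' 30
python3 -m pendant '[[0,0,0,0,0.2],[0,0,0,0,0.5],[0,0,0,0,0.6],[0,0,-40,0,1],[0,0,-40,0,1],[0,0,-30,0,1],[0,-45,0,0,1],[0,-45,0,0,1],[0,-45,0,0,1],[0,-45,0,0,1],[0,0,0,0,1]]'
python3 - <<'E'
from h import *
import h
im=look(); dips(im,102)
for a in((-64,-56),(-80,-72),(-96,-88)): print(np.round(across(im,102,*a),1))
for a in((-45,-30),(-5,5),(30,45),(60,100),(100,145)): print('3rd',np.round(across(im,147,*a),1))
print('1st',np.round(across(im,57,-150,-110),1)); dips(im,147)
h.TH=130
for x in bricks(im,45,(420,600,-240,-60),4)[0]: print(*[np.round(v,1) for v in x])
plan(622.1,-36.9,120,7.6)
E
```

```text
time_s: 73.3
tcp_pos: [633.9, -129.8, 70.1]
tcp_rot: [0.658, 0.753, 0.001, -0.001]
contact_force: [-1.8, 3.3, 4.3]
gripper_width: 44.6
finger_force: 31.5
time_s: 74.4
tcp_pos: [445.9, -155.5, 176.5]
tcp_rot: [0.661, 0.75, 0.0, -0.006]
contact_force: [0.0, -0.1, 0.1]
gripper_width: 85.4
finger_force: 0.0
dips [(-151.5, 51), (53.0, 160)] ends [-145.3, 157.4]
[-23.8  21.8  -1. ]
[-23.2  22.   -0.6]
[-23.5  22.   -0.8]
3rd [-24.   21.2  -1.4]
3rd [-23.5  21.8  -0.9]
3rd [-22.5  22.5   0. ]
3rd [-22.5  22.5   0. ]
3rd [-22.5  22.5   0. ]
1st [-22.2  22.5   0.1]
dips [(-97.5, 149), (-49.0, 172), (53.5, 158)] ends [-135.5, 154.3]
[ 460.2 -123.3] [ 459.6 -126.6] 79.2 46.0 97.6 104.7
[ 554.4 -201.3] [ 552.4 -200.3] 49.6 45.9 96.7 73.1
t 74.5 tcp [ 450.7 -155.   178.1] yaw 7.4 | turn -0.004 (0.0 rows) shift x 94.4 y 185.5 z 58.1 w 85.6 F [-0.   0.   0.6]
```

```bash
python3 -m pendant '[[23.5,46,0,-0.004,1],[23.5,46,0,0,1],[23.5,46,0,0,1],[23.5,46,0,0,1],[0,0,0,0,1],[0,0,0,0,1],[0,0,0,0,1]]' 60
python3 - <<'E'
from h import *
plan(622.1,-36.9,110,7.6)
E
```

```text
time_s: 75.15
tcp_pos: [619.4, -42.0, 179.5]
tcp_rot: [0.657, 0.753, -0.001, 0.0]
contact_force: [0.5, 0.1, 0.3]
gripper_width: 85.6
finger_force: 0.0
t 75.2 tcp [619.4 -42.  179.5] yaw 7.8 | turn 0.003 (0.0 rows) shift x 4.7 y 3.4 z 69.5 w 85.6 F [0.5 0.1 0.3]
```

```bash
python3 -m pendant '[[4.7,2.8,20,0.003,1],[0,0,30,0,1],[0,0,18,0,1],[0,0,0,0,1],[0,0,0,0,1],[0,0,0,0,-0.1],[0,0,0,0,-1],[0,0,0,0,-1],[0,0,0,0,-1],[0,0,0,0,-1],[0,0,0,0,-1],[0,0,-3,0,-1],[-1.5,0,0,0,-1],[0,0,0,0,-1],[0,0,0,0,-1],[0,0,0,0,-1]]' 60
python3 - <<'E'
from h import *
plan(622.1,-36.9,110,7.6)
E
```

```text
time_s: 76.75
tcp_pos: [621.4, -37.1, 114.3]
tcp_rot: [0.658, 0.753, -0.0, -0.0]
contact_force: [0.6, -0.1, -3.1]
gripper_width: 44.4
finger_force: 62.9
t 76.8 tcp [621.4 -37.1 114.3] yaw 7.7 | turn 0.001 (0.0 rows) shift x 0.1 y 0.7 z 4.3 w 44.4 F [ 0.6 -0.1 -3.1]
```

```bash
python3 -m pendant '[[0,0.5,2,0,-1],[0,0,1,0,-1],[0,0,0.3,0,-1],[0,0,0,0,-1],[0,0,0,0,0.2],[0,0,0,0,0.4],[0,0,0,0,0.6],[0,0,-40,0,1],[0,0,-40,0,1],[-38,-22,0,0,1],[-38,-22,0,0,1],[-38,-23,0,0,1],[-39,-23,0,0,1],[0,0,20,0,1],[0,0,30,0,1],[0,0,0,0,1],[0,0,0,0,1],[0,0,0,0,1]]'
python3 - <<'E'
from h import *
im=look(); dips(im,147)
for a in((-45,-30),(-5,5),(30,45)): print('3rd',np.round(across(im,147,*a),1))
u,p=prof(im,102,8); print([(float(a),int(b)) for a,b in zip(u[130:170:2],p[130:170:2])])
plan(553.2,-200.7,10,7.6)
E
```

```text
time_s: 78.55
tcp_pos: [554.7, -201.0, 142.8]
tcp_rot: [0.658, 0.753, 0.0, 0.001]
contact_force: [-0.8, -0.7, 0.0]
gripper_width: 85.6
finger_force: 0.0
dips [(-97.5, 150), (-50.0, 172), (52.5, 160)] ends [-135.6, 154.4]
3rd [-27.8  23.2  -2.2]
3rd [-29.   23.5  -2.8]
3rd [-22.   23.5   0.8]
[(-110.0, 187), (-109.0, 187), (-108.0, 187), (-107.0, 187), (-106.0, 187), (-105.0, 187), (-104.0, 187), (-103.0, 186), (-102.0, 185), (-101.0, 183), (-100.0, 181), (-99.0, 180), (-98.0, 181), (-97.0, 183), (-96.0, 184), (-95.0, 185), (-94.0, 186), (-93.0, 187), (-92.0, 187), (-91.0, 187)]
t 78.6 tcp [ 554.8 -201.   143. ] yaw 7.7 | turn 0.002 (0.0 rows) shift x 0.5 y -1.6 z 133.0 w 85.2 F [ 0.8 -0.1  0.6]
```

Run:
```python
from h import *
im=look()
for z,us in((102,range(-100,0,12)),(147,range(-48,150,14)),(57,range(-150,-105,14))):
    print(z,[(u,*[float(np.round(q,1)) for q in across(im,z,u,u+8)[:2]]) for u in us])
c=r.camera_info('top'); print(-np.array(c['R']).T@c['t'])
cv2.imwrite('pics/t8.png',cv2.resize(rect(im,147,(570,690,-200,120),2)[0][...,::-1],(800,300),interpolation=cv2.INTER_CUBIC))
```

```text
102 [(-100, -28.2, 20.0), (-88, -22.2, 22.8), (-76, -23.0, 22.0), (-64, -23.8, 21.8), (-52, -22.2, 30.8), (-40, -23.0, 31.5), (-28, -15.0, 31.5), (-16, -24.0, 31.8), (-4, -14.8, 31.8)]
147 [(-48, -28.5, 22.2), (-34, -28.5, 23.5), (-20, -29.5, 23.2), (-6, -29.2, 23.5), (8, -22.0, 23.2), (22, -21.0, 23.8), (36, -27.8, 23.8), (50, -23.5, 21.0), (64, -22.8, 22.2), (78, -22.2, 22.8), (92, -23.0, 22.2), (106, -22.0, 22.5), (120, -23.0, 22.8), (134, -22.5, 22.5), (148, -21.5, 22.5)]
57 [(-150, -22.0, 22.5), (-136, -23.0, 22.8), (-122, -22.0, 22.8), (-108, -22.8, 25.5)]
[ 436.92870351   11.74978566 1245.94632623]
```

View pics/t8.png

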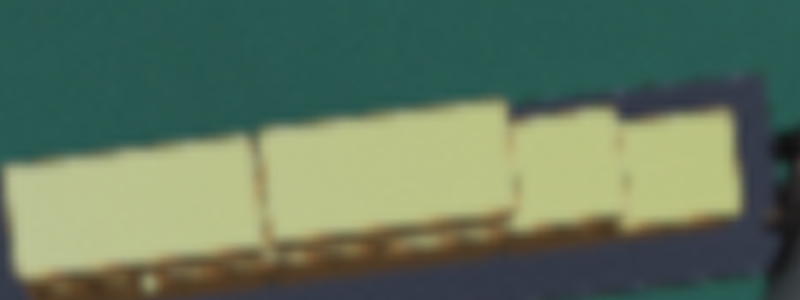

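The wall is straight again: the upper-middle brick and its support are within about 1 mm, and the first course is exposed at the right for H2. Re-laying H2.

```bash
python3 -m pendant '[[0.5,-1.6,40,0,1],[0,0,40,0,1],[0,0,35,0,1],[0,0,18,0,1],[0,0,0,0,1],[0,0,0,0,1],[0,0,0,0,1],[0,0,0,0,-1],[0,0,0,0,-1],[0,0,0,0,-1],[0,0,0,0,-1],[0,0,0,0,-1],[0,0,0,0,-1],[0,0,-20,0,-1],[0,0,-40,0,-1],[0,0,-40,0,-1],[0,0,-30,0,-1],[0,0,0,0,-1],[0,0,0,0,-1]]' 60
python3 - <<'E'
from h import *
plan(638.9,-165.9,66,7.6)
E
```

```text
time_s: 80.55
tcp_pos: [551.9, -200.3, 139.3]
tcp_rot: [0.658, 0.753, 0.001, 0.0]
contact_force: [-0.3, 0.2, -1.9]
gripper_width: 44.5
finger_force: 61.7
t 80.5 tcp [ 551.9 -200.3  139.3] yaw 7.7 | turn 0.001 (0.0 rows) shift x 22.6 y 90.8 z 73.3 w 44.5 F [-0.3  0.2 -1.9]
```

```bash
python3 -m pendant '[[8,30,0,0,-1],[8,30,0,0,-1],[6.6,30.8,0,0,-1],[0,0,0,0,-1],[0,0,30,0,-1],[0,0,25,0,-1],[0,0,8,0,-1],[0,0,0,0,-1],[0,0,0,0,-1],[0,0,0,0,-1]]'
python3 - <<'E'
from h import *
plan(638.9,-165.9,67,7.6)
E
```

```text
time_s: 81.55
tcp_pos: [639.7, -166.6, 77.0]
tcp_rot: [0.658, 0.753, 0.0, 0.001]
contact_force: [0.6, -0.2, -1.3]
gripper_width: 44.1
finger_force: 61.7
t 81.5 tcp [ 639.7 -166.6   77. ] yaw 7.7 | turn 0.001 (0.0 rows) shift x 0.8 y -0.7 z 10.0 w 44.1 F [ 0.6 -0.2 -1.3]
```

```bash
python3 -m pendant '[[0.8,-0.7,5,0,-1],[0,0,3,0,-1],[0,0,1.5,0,-1],[0,0,0.5,0,-1],[0,0,0,0,-1],[0,0,0,0,-1]]'; python3 -m pendant '[[0,0,0,0,0.2],[0,0,0,0,0.4],[0,0,0,0,0.6],[0,0,-40,0,1],[0,0,-40,0,1],[0,0,-30,0,1],[0,-45,0,0,1],[0,-45,0,0,1],[0,-45,0,0,1],[0,-45,0,0,1],[0,0,0,0,1],[0,0,0,0,1]]'
python3 - <<'E'
from h import *
import h
im=look(); dips(im,102)
print([(u,*[float(np.round(q,1)) for q in across(im,102,u,u+10)[:2]]) for u in range(-150,-56,12)])
u,p=prof(im,102,8); print([(float(a),int(b)) for a,b in zip(u[120:170:2],p[120:170:2])])
h.TH=130
for x in bricks(im,45,(420,500,-240,-60),4)[0]: print(*[np.round(v,1) for v in x])
plan(462,-140,10,7.6)
E
```

```text
time_s: 82.15
tcp_pos: [638.2, -165.0, 66.6]
tcp_rot: [0.658, 0.753, 0.0, -0.0]
contact_force: [-3.5, 1.5, 5.4]
gripper_width: 44.4
finger_force: 62.3
time_s: 83.35
tcp_pos: [458.6, -189.2, 175.2]
tcp_rot: [0.659, 0.752, 0.001, -0.001]
contact_force: [0.8, 0.3, -0.8]
gripper_width: 85.2
finger_force: 0.0
dips [(-102.5, 110), (51.5, 160), (52.0, 160)] ends [-153.9, -105.2, -100.3, 157.4]
[(-150, -23.0, 21.8), (-138, -23.0, 22.2), (-126, -23.0, 21.8), (-114, -22.2, 21.8), (-102, -25.8, 18.0), (-90, -22.2, 22.5), (-78, -23.0, 22.0), (-66, -23.5, 21.8)]
[(-115.0, 186), (-114.0, 186), (-113.0, 186), (-112.0, 186), (-111.0, 185), (-110.0, 183), (-109.0, 177), (-108.0, 167), (-107.0, 154), (-106.0, 139), (-105.0, 124), (-104.0, 114), (-103.0, 110), (-102.0, 112), (-101.0, 120), (-100.0, 133), (-99.0, 149), (-98.0, 162), (-97.0, 172), (-96.0, 178), (-95.0, 182), (-94.0, 185), (-93.0, 186), (-92.0, 186), (-91.0, 186)]
[ 461.2 -137.8] [ 461.1 -137.7] 101.4 46.0 97.7 97.7
t 83.4 tcp [ 460.4 -189.1  175.8] yaw 7.7 | turn 0.001 (0.0 rows) shift x 48.4 y 8.0 z 165.8 w 85.5 F [0.8 0.4 0.4]
```

H2 is back with its end at -153.9, but the joint next to it is a bit wide: the full brick sits about 2 mm towards the centre. I'll grip it, unload it slightly, and shift it.

```bash
python3 -m pendant '[[9,44,0,0,1],[9,44,0,0,1],[9,44,0,0,1],[9,44,0,0,1],[0,0,20,0,1],[0,0,0,0,1],[0,0,0,0,1],[0,0,0,0,1],[0,0,0,0,1]]' 60
python3 - <<'E'
from h import *
plan(634.2,-129.1,70,7.6)
E
```

```text
time_s: 84.3
tcp_pos: [629.2, -131.2, 156.6]
tcp_rot: [0.659, 0.752, 0.0, 0.001]
contact_force: [-0.2, -0.4, -0.3]
gripper_width: 85.4
finger_force: 0.0
t 84.3 tcp [ 629.2 -131.2  156.6] yaw 7.6 | turn -0.000 (0.0 rows) shift x 1.4 y 5.2 z 86.6 w 85.4 F [-0.2 -0.4 -0.3]
```

```bash
python3 -m pendant '[[1.4,5,26,0,1],[0,0,30,0,1],[0,0,25,0,1],[0,0,5,0,1],[0,0,0,0,1],[0,0,0,0,1],[0,0,0,0,-0.1],[0,0,0,0,-1],[0,0,0,0,-1],[0,0,0,0,-1],[0,0,0,0,-1],[0,0,0,0,-1],[0,0,-0.8,0,-1],[0,0,-0.5,0,-1],[0,0,0,0,-1]]' 60
python3 - <<'E'
from h import *
plan(634.2,-129.1,70,7.6)
E
python3 -m pendant '[[-1,0,0,0,-1],[-0.9,0,0,0,-1],[0,0,0,0,-1],[0,0,0,0,-1],[0,0,1.3,0,-1],[0,0,0,0,-1],[0,0,0,0,-1]]'
python3 - <<'E'
from h import *
im=look('side')
plan(634.2,-129.1,70,7.6)
E
```

```text
time_s: 85.8
tcp_pos: [634.6, -128.4, 70.9]
tcp_rot: [0.658, 0.753, 0.0, 0.001]
contact_force: [1.1, -1.8, 0.7]
gripper_width: 44.5
finger_force: 61.2
t 85.8 tcp [ 634.6 -128.4   70.9] yaw 7.7 | turn 0.001 (0.0 rows) shift x -0.7 y -0.5 z 0.9 w 44.5 F [ 1.1 -1.8  0.7]
time_s: 86.5
tcp_pos: [634.6, -128.5, 70.8]
tcp_rot: [0.658, 0.753, 0.001, -0.001]
contact_force: [-2.5, 4.9, 9.9]
gripper_width: 44.0
finger_force: 62.4
t 86.5 tcp [ 634.6 -128.5   70.8] yaw 7.7 | turn 0.003 (0.0 rows) shift x -0.5 y -0.5 z 0.8 w 44.3 F [-2.1  4.3  9.6]
```

```bash
python3 -m pendant '[[0,0,-1,0,-1],[0,0,-1,0,-1],[0,0,-0.5,0,-1],[0,0,0,0,-1],[0,0,0,0,-1]]'
python3 -m pendant '[[0,0,1.2,0,-1],[0,0,1,0,-1],[0,0,0,0,-1],[0,0,0,0,-1]]'
python3 -m pendant '[[0,0,0,0,0.2],[0,0,0,0,0.4],[0,0,0,0,0.6],[0,0,-40,0,1],[0,0,-40,0,1],[0,0,-30,0,1],[0,-45,0,0,1],[0,-45,0,0,1],[0,-45,0,0,1],[0,-45,0,0,1],[0,0,0,0,1],[0,0,0,0,1]]'
python3 - <<'E'
from h import *
im=look(); dips(im,102); dips(im,147)
print([(u,*[float(np.round(q,1)) for q in across(im,102,u,u+10)[:2]]) for u in range(-150,-56,12)])
print([(u,*[float(np.round(q,1)) for q in across(im,147,u,u+10)[:2]]) for u in range(-48,144,16)])
u,p=prof(im,102,8); print([(float(a),int(b)) for a,b in zip(u[126:160:2],p[126:160:2])])
plan(462,-138,10,7.6)
E
```

```text
time_s: 87.05
tcp_pos: [633.1, -130.4, 71.1]
tcp_rot: [0.658, 0.753, -0.001, -0.001]
contact_force: [0.4, 0.7, -2.2]
gripper_width: 44.0
finger_force: 61.0
time_s: 87.45
tcp_pos: [633.2, -130.5, 70.9]
tcp_rot: [0.658, 0.753, -0.0, -0.001]
contact_force: [-4.7, 2.4, 5.7]
gripper_width: 44.2
finger_force: 62.2
time_s: 88.65
tcp_pos: [454.9, -153.7, 179.5]
tcp_rot: [0.659, 0.752, 0.001, -0.001]
contact_force: [1.6, -0.2, 0.4]
gripper_width: 85.6
finger_force: 0.0
dips [(-103.0, 114), (50.0, 165)] ends [-153.9, -105.2, -101.0, 157.4]
dips [(-96.0, 104), (-52.5, 170), (51.5, 157)] ends [-144.6, -98.9, -93.5, 154.3]
[(-150, -23.0, 21.8), (-138, -23.0, 22.2), (-126, -23.0, 21.8), (-114, -22.2, 21.8), (-102, -22.8, 20.2), (-90, -23.8, 21.8), (-78, -23.5, 21.2), (-66, -24.5, 21.0)]
[(-48, -29.2, 21.8), (-32, -23.2, 21.8), (-16, -22.5, 22.0), (0, -23.2, 22.0), (16, -23.2, 22.0), (32, -22.5, 22.2), (48, -26.5, 18.5), (64, -22.8, 22.2), (80, -22.0, 22.8), (96, -22.8, 22.8), (112, -22.8, 22.2), (128, -22.0, 22.8)]
[(-112.0, 186), (-111.0, 185), (-110.0, 183), (-109.0, 177), (-108.0, 167), (-107.0, 153), (-106.0, 138), (-105.0, 124), (-104.0, 116), (-103.0, 113), (-102.0, 118), (-101.0, 130), (-100.0, 145), (-99.0, 161), (-98.0, 172), (-97.0, 179), (-96.0, 183)]
t 88.7 tcp [ 456.8 -153.7  180.2] yaw 7.7 | turn 0.002 (0.0 rows) shift x 14.9 y 7.3 z 170.2 w 85.7 F [ 0.2 -0.2  1.2]
```

Joints are now even (about 4 mm, everything within about 1.5 mm). Picking up the parked brick for the last position.

```bash
python3 -m pendant '[[14.9,7.3,30,0,1],[0,0,40,0,1],[0,0,40,0,1],[0,0,38,0,1],[0,0,18,0,1],[0,0,5,0,1],[0,0,0,0,1],[0,0,0,0,1],[0,0,0,0,1],[0,0,0,0,1]]' 70
python3 - <<'E'
from h import *
plan(462.2,-138,9,7.6)
E
```

```text
time_s: 89.7
tcp_pos: [462.4, -138.3, 9.9]
tcp_rot: [0.658, 0.753, 0.001, 0.001]
contact_force: [0.3, 0.4, 0.5]
gripper_width: 85.5
finger_force: 0.0
t 89.7 tcp [ 462.4 -138.3    9.9] yaw 7.7 | turn 0.002 (0.0 rows) shift x 0.4 y -0.2 z 0.9 w 85.5 F [0.3 0.4 0.5]
```

```bash
python3 -m pendant '[[0.4,0,0,0,-1],[0,0,0,0,-1],[0,0,0,0,-1],[0,0,0,0,-1],[0,0,0,0,-1],[0,0,0,0,-1],[0,0,-20,0,-1],[0,0,-40,0,-1],[0,0,-45,0,-1],[0,0,-45,0,-1],[0,0,-30,0,-1],[-6,43,0,0,-1],[-6,43,0,0,-1],[-6,43,0,0,-1],[-7,42,0,0,-1],[0,0,20,0,-1],[0,0,0,0,-1],[0,0,0,0,-1],[0,0,0,0,-1],[0,0,0,0,-1]]' 70
python3 - <<'E'
from h import *
plan(635.5,-140,112,7.6)
E
```

```text
time_s: 91.7
tcp_pos: [633.4, -140.2, 169.7]
tcp_rot: [0.659, 0.752, 0.0, 0.0]
contact_force: [-0.7, 0.4, -1.5]
gripper_width: 44.5
finger_force: 72.2
t 91.7 tcp [ 633.4 -140.2  169.7] yaw 7.6 | turn 0.000 (0.0 rows) shift x -0.0 y 2.1 z 57.7 w 44.5 F [-0.7  0.4 -1.5]
```

```bash
python3 -m pendant '[[0,1.8,15,0,-1],[0,0,20,0,-1],[0,0,15,0,-1],[0,0,3,0,-1],[0,0,0,0,-1],[0,0,0,0,-1],[0,0,0,0,-1],[0,0,0,0,-1]]'
python3 - <<'E'
from h import *
plan(635.5,-140,112,7.6)
E
```

```text
time_s: 92.5
tcp_pos: [636.4, -139.8, 116.7]
tcp_rot: [0.658, 0.753, 0.0, 0.001]
contact_force: [-0.5, -0.3, -2.0]
gripper_width: 44.1
finger_force: 72.2
t 92.5 tcp [ 636.4 -139.8  116.7] yaw 7.7 | turn 0.001 (0.0 rows) shift x -0.0 y -0.9 z 4.7 w 44.1 F [-0.5 -0.3 -2. ]
```

```bash
python3 -m pendant '[[0,-0.8,3,0,-1],[0,0,1,0,-1],[0,0,0.8,0,-1],[0,0,0,0,-1],[0,0,0,0,-1],[0,0,0,0,-1]]'
python3 - <<'E'
from h import *
plan(635.5,-140,112,7.6)
E
```

```text
time_s: 93.1
tcp_pos: [634.9, -139.6, 111.4]
tcp_rot: [0.658, 0.753, 0.0, -0.0]
contact_force: [-2.4, 2.8, 3.3]
gripper_width: 44.3
finger_force: 72.6
t 93.1 tcp [ 634.9 -139.6  111.4] yaw 7.7 | turn 0.001 (0.0 rows) shift x -0.5 y 0.6 z -0.6 w 44.3 F [-2.4  2.8  3.3]
```

```bash
python3 -m pendant '[[0,0,0,0,0.2],[0,0,0,0,0.4],[0,0,0,0,0.6],[0,0,-40,0,1],[0,0,-40,0,1],[0,0,-10,0,1],[0,-45,0,0,1],[0,-45,0,0,-1],[0,-45,0,0,-1],[0,-45,0,0,-1],[0,0,0,0,-1],[0,0,0,0,-1]]'
python3 - <<'E'
from h import *
im=look(); dips(im,147); s=look('side')
print([(u,*[float(np.round(q,1)) for q in across(im,147,u,u+10)[:2]]) for u in range(-148,144,16)])
for z in (55,65,75): print(z,unproj('top',(150.8,177.5),z).round(1),unproj('side',(245.6,143.75),z).round(1))
# second course front faces seen from side camera: bottom check by row profile
for uu in(-150,-130,-110,-90,-70,-40): 
    print(uu,[int(s[int(round(q[1])),int(round(q[0])),0]) for v in(-24,-28,-32) for q in [proj('side',[*(W+uu*U+v*V),57])[0]]])
plan(609,332,120,7.6)
E
```

```text
time_s: 94.3
tcp_pos: [455.5, -163.0, 200.4]
tcp_rot: [0.659, 0.753, 0.002, -0.001]
contact_force: [-0.1, -0.4, 0.5]
gripper_width: 12.4
finger_force: 0.0
dips [(-161.0, 40), (-52.5, 121), (51.5, 157)] ends [-154.4, -53.7, -50.9, 154.3]
[(-148, -23.0, 21.8), (-132, -22.5, 22.2), (-116, -23.2, 22.2), (-100, -23.2, 21.8), (-84, -22.8, 22.0), (-68, -23.0, 22.2), (-52, -28.8, 20.8), (-36, -22.8, 22.0), (-20, -30.0, 22.2), (-4, -31.5, 22.0), (12, -22.8, 22.0), (28, -22.8, 22.2), (44, -24.5, 20.2), (60, -22.2, 22.5), (76, -22.5, 22.8), (92, -23.0, 22.5), (108, -22.2, 22.5), (124, -22.2, 22.8), (140, -23.0, 22.5)]
55 [[609.9 336.1  55. ]] [[619.  379.9  55. ]]
65 [[608.5 333.4  65. ]] [[615.1 360.3  65. ]]
75 [[607.  330.7  75. ]] [[611.2 340.8  75. ]]
-150 [130, 122, 123]
-130 [124, 122, 122]
-110 [125, 124, 120]
-90 [121, 121, 118]
-70 [119, 123, 118]
-40 [128, 118, 123]
t 94.4 tcp [ 458.1 -163.3  201.6] yaw 7.8 | turn 0.003 (0.0 rows) shift x 471.0 y 215.1 z 81.6 w 0.2 F [-0.6 -0.9 -0.1]
```

The third course is flush (ends -154.4 and 154.3, joints -52.5 and 51.5). All bricks are down, so on to the plunger, whose top triangulates to about (606, 329, 81).

```bash
python3 -m pendant '[[42.5,19.3,0,0,-1],[42.5,19.3,0,0,-1],[42.5,19.3,0,0,-1],[42.5,19.3,0,0,-1],[42.5,19.3,0,0,-1],[42.5,19.3,0,0,-1],[42.5,19.3,0,0,-1],[42.5,19.3,0,0,-1],[42.5,19.3,0,0,-1],[42.5,19.3,0,0,-1],[42.5,19.3,0,0,-1],[0,0,40,0,-1],[0,0,40,0,-1],[0,0,0,0,-1],[0,0,0,0,-1],[0,0,0,0,-1],[0,0,0,0,-1]]' 40
python3 - <<'E'
from h import *
plan(607,329,90,7.6)
im=look(); dips(im,147)
E
```

```text
time_s: 96.1
tcp_pos: [606.7, 328.1, 123.8]
tcp_rot: [0.658, 0.753, 0.002, 0.001]
contact_force: [0.5, 0.1, 1.0]
gripper_width: -0.1
finger_force: 0.0
t 96.1 tcp [606.7 328.1 123.8] yaw 7.6 | turn 0.001 (0.0 rows) shift x 0.9 y 0.5 z 33.8 w -0.1 F [0.5 0.1 1. ]
dips [(-161.0, 41), (-52.5, 124), (51.5, 161)] ends [-154.6, -53.4, -51.3, 154.5]
```

Descend until contact, in small steps.

```bash
python3 -m pendant '[[0.9,0.5,15,0,-1],[0,0,15,0,-1],[0,0,5,0,-1],[0,0,4,0,-1],[0,0,3,0,-1],[0,0,0,0,-1],[0,0,0,0,-1]]'; python3 -m pendant '[[0,0,3,0,-1],[0,0,3,0,-1],[0,0,0,0,-1],[0,0,0,0,-1]]'
```

```text
time_s: 96.85
tcp_pos: [605.0, 328.9, 79.6]
tcp_rot: [0.658, 0.753, 0.0, -0.0]
contact_force: [-1.9, -0.8, 2.7]
gripper_width: -0.2
finger_force: 1.4
time_s: 97.25
tcp_pos: [605.5, 329.0, 73.7]
tcp_rot: [0.658, 0.753, 0.001, 0.0]
contact_force: [-2.4, -0.2, 5.4]
gripper_width: -0.1
finger_force: 2.7
```

```bash
python3 -m pendant '[[0,0,3,0,-1],[0,0,3,0,-1],[0,0,0,0,-1],[0,0,0,0,-1]]'; python3 -m pendant '[[0,0,2,0,-1],[0,0,1.5,0,-1],[0,0,0,0,-1],[0,0,0,0,-1],[0,0,0,0,-1]]'
```

```text
time_s: 97.65
tcp_pos: [605.6, 329.1, 68.3]
tcp_rot: [0.658, 0.753, 0.001, 0.0]
contact_force: [-2.9, -0.1, 7.5]
gripper_width: 0.0
finger_force: 3.9
time_s: 98.15
tcp_pos: [605.6, 329.1, 66.2]
tcp_rot: [0.658, 0.753, 0.001, -0.0]
contact_force: [-5.9, -1.5, 12.5]
gripper_width: 0.1
finger_force: 6.5
```

```bash
python3 -m pendant '[[0,0,1.5,0,-1],[0,0,0,0,-1],[0,0,0,0,-1],[0,0,0,0,-1],[0,0,0,0,-1]]'; python3 -m pendant '[[0,0,-10,0,-1],[0,0,-10,0,-1],[0,0,-20,0,-1],[0,0,-40,0,-1],[0,0,-40,0,-1],[0,-40,0,0,-1],[0,-40,0,0,-1],[0,-40,0,0,-1],[0,0,0,0,-1],[0,0,0,0,-1],[0,0,0,0,-1]]'
python3 - <<'E'
from h import *
im=look(); s=look('side'); dips(im,147); dips(im,102)
for a in((-150,-60),(-45,45),(60,150)): print(np.round(across(im,147,*a),1))
# top-view patch change at plunger & bystanders vs start
i0=np.load('im0.npy').astype(int); d=abs(im.astype(int)-i0).max(2)
print('plunger',d[168:190,140:160].max(),'tools',d[105:140,175:360].max(),'stubtray',im[187-5:187+6:5,375,0])
print(r.get_obs()['time_s'],r.get_obs()['contact_force'])
E
```

```text
time_s: 98.65
tcp_pos: [605.7, 329.1, 66.1]
tcp_rot: [0.658, 0.753, 0.001, -0.001]
contact_force: [-7.8, -2.3, 19.0]
gripper_width: -0.1
finger_force: 9.4
time_s: 99.75
tcp_pos: [487.5, 313.3, 182.9]
tcp_rot: [0.658, 0.753, 0.001, 0.001]
contact_force: [-0.8, -0.1, 0.5]
gripper_width: 0.3
finger_force: 0.0
dips [(-161.0, 41), (-52.5, 124), (51.5, 160)] ends [-154.6, -53.5, -51.2, 154.5]
dips [(-170.0, 41), (-57.5, 123), (50.0, 169)] ends [-163.7, -58.6, -56.0, 157.5]
[-23.2  22.2  -0.5]
[-23.2  22.2  -0.5]
[-22.8  22.8   0. ]
plunger 7 tools 9 stubtray [176 181 176]
99.85 [-0.58142957  0.33816912 -0.1440737 ]
```

Run:
```python
from h import *
s=look('side')
v=np.arange(-45,46,.5)
for z in(35,50,70,80,90,115,125,135):
    q=proj('side',np.c_[W-154*U+v[:,None]*V,np.full(v.size,z)]).astype(np.float32)
    c=cv2.remap(s.astype(np.float32),q[:,:1],q[:,1:],cv2.INTER_CUBIC)[:,0]; w=c[:,0]-c[:,2]
    g=np.gradient(c[:,0]); k=v>8
    e=[float(v[k][np.argmin(g[k])])]; f=float(v[~k][np.argmax(abs(g[~k]))]); print(z,'back edge',e,'front edge',f)
```

```text
35 back edge [24.0] front edge -32.0
50 back edge [23.5] front edge -39.0
70 back edge [22.5] front edge -28.5
80 back edge [23.0] front edge -30.0
90 back edge [23.5] front edge -40.0
115 back edge [23.0] front edge -30.5
125 back edge [23.5] front edge -31.0
135 back edge [23.5] front edge -37.0
```

The back edges line up across all three courses at the right end (22.5 to 24 mm), so H2 is in place. Handing in.

```bash
python3 -c "
from plant import r
print(r.sign_off())"
```

```text
the job is handed in; nothing more can be done
None
```

Job handed in at about 100 s: stub in the scrap tray, second and third courses laid in running bond with faces and ends flush to about 1–2 mm, plunger pushed to its stop and sprung back, tools untouched. H2 and its neighbour shifted mid-run and were re-laid, a finger pressed the tray edge once (about 70 N at the wrist; limit 120 N), and I viewed 15 pictures, one over the limit.

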